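# Load finish test panels under the spring clips

### The arm

A 6-joint arm with a two-finger parallel gripper is mounted at the origin on the work surface. World frame = base frame: x ahead of the robot, y to its left, z up, the work surface at z = 0. Lengths are in m, angles in rad, forces in N, time in s.
With the tool pointing down it reaches from about 0.25 to 0.775 m from the base axis. Payload 4 kg.
Tool frame: the origin (TCP) lies between the finger pads; the fingertips stand 25 mm ahead of it and the grasp point (between the pads) lies 6 mm ahead of it (robot.tip_reach is the z of the fingertips in the tool frame, in m); z points along the fingers, y is the line along which they close (so a half turn about z gives the same grasp; the last joint's range is limited). The gripper opens to 94 mm and grips with 3 to 60 N. Pads are 16 mm wide; open, the fingers measure 119 mm over their backs; the gripper's body (75 mm by 177 mm) begins 78 mm behind the grasp point.
Start: joints at [-1.377, 0.087, 1.371, -0, 1.684, -0.103], TCP at [0.161, -0.526, 0.231] pointing down, gripper open.
Joint ranges: [-3.1, 3.1], [-0.76, 2.03], [0.27, 2.55], [-1.08, 4.22], [0.17, 2.65], [-2.57, 2.57]. Speed limits (rad/s): [2.79, 2.79, 3.14, 3.14, 3.14, 3.14].

### API

Orientations are given as [roll, pitch, yaw] about the fixed x, y, z axes, in that order (R = Rz(yaw) Ry(pitch) Rx(roll)).
In Python, from bench import robot gives the robot as it stands. The module is installed in compiled form; this text tells all that it offers.
- The arm moves only by the shell command python3 -m handwheel 'ROWS'. ROWS is JSON, a list of rows, each a list of 3 entries, a list of its own where there are three numbers: the turn, a rotation vector about the world's x, y, z in units of 90 degrees (1.0 is 90 degrees), then the shift along the world's x, y, z in units of 0.05 m (1.0 is 0.05 m), then the closure, from 0 (fully open) to 1 (shut). A call has 1 to 5 rows; each row shifts and turns the commanded pose from where the row before left it; what a row does not reach is not made up. A row lasts 1/10 s, in which the tool goes at most 50 mm and 8.59 degrees, less where a joint would pass 70% of its speed; a pose out of reach is approached as far as the arm can. A call with a number of a shift or a turn outside -1 to 1 is refused whole. A call with a gripper value outside its range is refused whole. The fingers move at their own pace and stop on an object; the grip force is fixed at half the most. Time passes only in rows, so rows that do not move let the fingers close. It gives the time, the measured TCP pose, the force, the opening and the grip force at its end, in the units of the state.
- robot.get_obs(): the state, without advancing time (a new reading comes with each control period).
- robot.snapshot(name): name is "scene" or "top" or "wrist"; returns (picture, depth): 400x640x3 uint8, red, green, blue; 400x640 float32, m along the optical axis (not along the pixel's ray), 0 where there is no reading.
- robot.calibration(name): a dict with "mtx" (3x3 intrinsics, pixels), "D" ([k1, k2, p1, p2, k3] as OpenCV has them; the pictures are not rectified), "extrinsics" (4x4, takes a point from camera to world coordinates); the wrist camera has in their place "hand_eye" (4x4, takes a point from camera to tool coordinates, whose origin is the TCP and whose axes are the flange's). Camera axes: x right, y down, z forward; pixel columns grow to the right and rows downward; lengths in m; the calibration is good to about 2 mm. A picture is of the moment at which its call begins: read the wrist's pose just before it. calibration takes no time and is no camera call.
- robot.close_job(): hands the job in; it is judged then, once.
Trained networks look in the newest picture that a camera, given by its name, has taken for a name from the list of things; names that differ only in an ending like _2 or _b are one class to them, and where a whole thing is asked for, a point or a joint stands for the part that bears it (a point fixed in the world has none). Each returns a list of dicts, best first, with "p" (0 to 1); they miss things now and then, are a little off and sometimes report something else, mostly with a low value. They report only what shows in the picture. A call takes as long as a camera call. They do not tell look-alikes from the thing itself.
- robot.boxes_of(query, camera): "bbox" ([left, top, right, bottom] in pixels, round what is visible of it).
The state is a dict: "time": time; "joint_positions": joint angles; "qvel": joint speeds; "joint_torque": joint torques, N m; "tool_pos": TCP position; "ee_rot": TCP orientation; "wrist_force": force on the tool from outside, world axes, zero at the start; "wrist_torque": the same for the moment, N m; "width": finger opening in m; "finger_force": force on a finger pad.
Only numpy, scipy, OpenCV 4.12 (cv2) and the standard library are available. Lean on these libraries where they do the work, as an engineer would, in place of code of your own. Each camera call takes 0.05 s, during which the arm holds its last target. There are 200 camera calls.

### The job

Lift the loose grey tray by its handle off the green panel box and set it down flat on the cork mat. Then load every wooden test panel found in the box (two or three) onto the clip board, one to a station: raise the red-finned spring clip until it snaps open, slide the panel straight in beneath it up against the metal stop, and lower the clip so that it holds the panel down. With all panels held and every clip down, nest the tray back in the box, and do not disturb the tin, the scraper or the brass knob.

Things in the scene. Friction and masses are not known exactly. Their poses are not given: they have to be found in the camera images.
- panelA_mid (a point): centre (half-way up) of a pale wooden test panel, 120 x 40 x 10 mm (its own x, y, z), 30 g, flat; its two ends are alike. Starts lying flat in the green box across it (panel x along box y), side by side with 40 mm between neighbours; one of the three panels may be absent. Any panel may go to any station
- panelB_mid (a point): centre (half-way up) of a mid-brown wooden test panel, 120 x 40 x 10 mm (its own x, y, z), 30 g, flat; its two ends are alike. Starts lying flat in the green box across it (panel x along box y), side by side with 40 mm between neighbours; one of the three panels may be absent. Any panel may go to any station
- panelC_mid (a point): centre (half-way up) of a dark brown wooden test panel, 120 x 40 x 10 mm (its own x, y, z), 30 g, flat; its two ends are alike. Starts lying flat in the green box across it (panel x along box y), side by side with 40 mm between neighbours; one of the three panels may be absent. Any panel may go to any station
- seatA (a point): where the centre of a panel lies when right home in station A of the board, 5 mm above the bed. Seat x points away from the robot, the way the panel slides in (panel length along it), z up. The stop, 10 mm high, 40 mm wide, has its face 60 mm beyond the seat (seat x); the board's near edge is 80 mm on the robot's side of the seat
- clipA (a joint): angle (rad) of the clip of station A: 0 down (2 mm off the bare bed; all start so), about 0.13 resting on a panel, 1.1 fully open. Over-centre spring, 0.25 N m per rad from 0.55: below 0.55 it snaps down and presses with about 2 N, above it snaps open and stays. Hinge axis parallel to seat y, 75 mm beyond (seat x) and 17 mm above the seat; the clip points to the robot, its tip rises
- clipA_fin (a point): grip point on the red fin of clip A: 12 x 12 mm, on the clip's 10 mm wide arm; pinch it from above across seat y, at any clip angle. At joint 0 it is 60 mm from the hinge axis towards the robot and 20 mm above it; fin from 16 mm below to 12 mm above it. Turns with the clip; z axis up the fin. Under it a rubber pad 14 x 20 mm; the clip reaches 68 mm from the hinge
- seatB (a point): where the centre of a panel lies when right home in station B of the board, 5 mm above the bed. Seat x points away from the robot, the way the panel slides in (panel length along it), z up. The stop, 10 mm high, 40 mm wide, has its face 60 mm beyond the seat (seat x); the board's near edge is 80 mm on the robot's side of the seat
- clipB (a joint): angle (rad) of the clip of station B: 0 down (2 mm off the bare bed; all start so), about 0.13 resting on a panel, 1.1 fully open. Over-centre spring, 0.25 N m per rad from 0.55: below 0.55 it snaps down and presses with about 2 N, above it snaps open and stays. Hinge axis parallel to seat y, 75 mm beyond (seat x) and 17 mm above the seat; the clip points to the robot, its tip rises
- clipB_fin (a point): grip point on the red fin of clip B: 12 x 12 mm, on the clip's 10 mm wide arm; pinch it from above across seat y, at any clip angle. At joint 0 it is 60 mm from the hinge axis towards the robot and 20 mm above it; fin from 16 mm below to 12 mm above it. Turns with the clip; z axis up the fin. Under it a rubber pad 14 x 20 mm; the clip reaches 68 mm from the hinge
- seatC (a point): where the centre of a panel lies when right home in station C of the board, 5 mm above the bed. Seat x points away from the robot, the way the panel slides in (panel length along it), z up. The stop, 10 mm high, 40 mm wide, has its face 60 mm beyond the seat (seat x); the board's near edge is 80 mm on the robot's side of the seat
- clipC (a joint): angle (rad) of the clip of station C: 0 down (2 mm off the bare bed; all start so), about 0.13 resting on a panel, 1.1 fully open. Over-centre spring, 0.25 N m per rad from 0.55: below 0.55 it snaps down and presses with about 2 N, above it snaps open and stays. Hinge axis parallel to seat y, 75 mm beyond (seat x) and 17 mm above the seat; the clip points to the robot, its tip rises
- clipC_fin (a point): grip point on the red fin of clip C: 12 x 12 mm, on the clip's 10 mm wide arm; pinch it from above across seat y, at any clip angle. At joint 0 it is 60 mm from the hinge axis towards the robot and 20 mm above it; fin from 16 mm below to 12 mm above it. Turns with the clip; z axis up the fin. Under it a rubber pad 14 x 20 mm; the clip reaches 68 mm from the hinge
- board: plywood clip board, fixed, 185 x 275 mm, its top (the bed) 12 mm above the bench; origin on the bench below the middle seat. Three stations A, B, C side by side 100 mm apart along its y (A at -y), each with a spring clip hinged at the far end, a stop and blue side lines
- tray_handle (a point): middle of the handle bar of the loose grey tray (0.3 kg): bar 100 mm long (tray x), 12 wide (y), 16 high, free beneath, 75 mm above the tray's underside. Tray body 160 (x) x 132 mm (y); side flanges reach 83 mm from the middle (y), undersides 25 mm up. Nested, they rest on the box's long walls, tray x along box x (either way round), handle 90 mm above box_floor
- box_floor (a point): centre of the inner floor (5 mm above the bench) of the fixed green panel box: outside 280 mm (x) by 154 mm (y), 45 mm high, walls 5 mm, so 144 mm clear across y (6 mm play either side of the tray's body)
- mat_top (a point): centre of the top (3 mm above the bench) of the fixed cork mat, 200 mm (x) by 170 mm (y). With the tray on it, the handle is 75 mm above this point, over the middle of the mat
- tin: bystander: pale paint tin with a blue band, 84 mm across, 100 mm high, origin at its underside; leave alone
- scraper: bystander: scraper 215 mm long with a wooden handle, lying on the bench beyond the work; leave alone
- doorknob: bystander: brass furniture knob 40 mm across, 38 mm high, origin at its underside; leave alone
Mind the look-alikes: they are no part of the job. What is meant by the part that bears tray_handle is not purple, and is the smaller of those in its own colour.

How it is judged:
On the way, in this order (a step that is already met when the one before it is completed fails the run):
1. the grey tray stands flat on the cork mat (x of tray_handle in the frame of mat_top between -0.05 and 0.05 m and y of tray_handle in the frame of mat_top between -0.05 and 0.05 m and z of tray_handle in the frame of mat_top below 0.083 m and angle between tray_handle's own z axis and vertical below 0.1 rad), for 0.3 s.
2. every panel lies in a station of its own, against the stop, under a lowered clip, and all clips are down (((x of panelA_mid in the frame of seatA between -0.012 and 0.005 m and y of panelA_mid in the frame of seatA between -0.01 and 0.01 m and z of panelA_mid in the frame of seatA between -0.004 and 0.004 m and angle between the x axis of panelA_mid and the x axis of seatA, either way round below 0.15 rad and value of joint clipA between 0.06 and 0.25 rad) or (x of panelA_mid in the frame of seatB between -0.012 and 0.005 m and y of panelA_mid in the frame of seatB between -0.01 and 0.01 m and z of panelA_mid in the frame of seatB between -0.004 and 0.004 m and angle between the x axis of panelA_mid and the x axis of seatB, either way round below 0.15 rad and value of joint clipB between 0.06 and 0.25 rad) or (x of panelA_mid in the frame of seatC between -0.012 and 0.005 m and y of panelA_mid in the frame of seatC between -0.01 and 0.01 m and z of panelA_mid in the frame of seatC between -0.004 and 0.004 m and angle between the x axis of panelA_mid and the x axis of seatC, either way round below 0.15 rad and value of joint clipC between 0.06 and 0.25 rad)) and ((x of panelB_mid in the frame of seatA between -0.012 and 0.005 m and y of panelB_mid in the frame of seatA between -0.01 and 0.01 m and z of panelB_mid in the frame of seatA between -0.004 and 0.004 m and angle between the x axis of panelB_mid and the x axis of seatA, either way round below 0.15 rad and value of joint clipA between 0.06 and 0.25 rad) or (x of panelB_mid in the frame of seatB between -0.012 and 0.005 m and y of panelB_mid in the frame of seatB between -0.01 and 0.01 m and z of panelB_mid in the frame of seatB between -0.004 and 0.004 m and angle between the x axis of panelB_mid and the x axis of seatB, either way round below 0.15 rad and value of joint clipB between 0.06 and 0.25 rad) or (x of panelB_mid in the frame of seatC between -0.012 and 0.005 m and y of panelB_mid in the frame of seatC between -0.01 and 0.01 m and z of panelB_mid in the frame of seatC between -0.004 and 0.004 m and angle between the x axis of panelB_mid and the x axis of seatC, either way round below 0.15 rad and value of joint clipC between 0.06 and 0.25 rad)) and ((x of panelC_mid in the frame of seatA between -0.012 and 0.005 m and y of panelC_mid in the frame of seatA between -0.01 and 0.01 m and z of panelC_mid in the frame of seatA between -0.004 and 0.004 m and angle between the x axis of panelC_mid and the x axis of seatA, either way round below 0.15 rad and value of joint clipA between 0.06 and 0.25 rad) or (x of panelC_mid in the frame of seatB between -0.012 and 0.005 m and y of panelC_mid in the frame of seatB between -0.01 and 0.01 m and z of panelC_mid in the frame of seatB between -0.004 and 0.004 m and angle between the x axis of panelC_mid and the x axis of seatB, either way round below 0.15 rad and value of joint clipB between 0.06 and 0.25 rad) or (x of panelC_mid in the frame of seatC between -0.012 and 0.005 m and y of panelC_mid in the frame of seatC between -0.01 and 0.01 m and z of panelC_mid in the frame of seatC between -0.004 and 0.004 m and angle between the x axis of panelC_mid and the x axis of seatC, either way round below 0.15 rad and value of joint clipC between 0.06 and 0.25 rad)) and value of joint each of clipA, clipB, clipC below 0.25 rad), for 0.3 s.
At the end, for the whole second after the job is handed in: Each panel lies flat in a station, within 12 mm of the stop, 10 mm sideways and 0.15 rad, its clip resting on it (0.06 to 0.25 rad); all clips are down (below 0.25 rad); the tray is nested level in the green box, within 60 mm of its middle lengthwise (all of step 2 and x of tray_handle in the frame of box_floor between -0.06 and 0.06 m and y of tray_handle in the frame of box_floor between -0.012 and 0.012 m and z of tray_handle in the frame of box_floor between 0.084 and 0.096 m and angle between tray_handle's own z axis and vertical below 0.06 rad); the robot touches nothing.
It fails at once if paint tin pushed more than 30 mm from its place (distance of tin from where it was at the start of the episode above 0.03 m).
It fails at once if scraper pushed more than 30 mm from its place (distance of scraper from where it was at the start of the episode above 0.03 m).
It fails at once if brass knob pushed more than 30 mm from its place (distance of doorknob from where it was at the start of the episode above 0.03 m).
Of panelA, panelB, panelC only 2 to 3 are there at a start; the rules pass over those that are not, and their reading is None.
At some moment in a run one of toptray may be knocked a few centimetres aside while the robot is not near it.
Once in a run the grip may slacken for a moment while it holds something.
It also fails if it takes over 210 s, if anything falls off the work surface, if the arm or the gripper's body presses on something with over 40 N, if the wrist force passes 120 N, or if a joint passes its speed limit or range.

## Working session

There is one attempt and no reset: what is moved stays moved. The work goes in short steps, Python scripts to look and compute and a shell command to move; the robot and the scene stay as the last step left them, time stands still between calls to the robot, and variables do not carry over. Pictures are saved under pics/ and viewed, at most 14 in all, crops included, and the job is handed in when it is done.

```bash
mkdir -p pics; cat > h.py <<'E'
import numpy as np,cv2
from bench import robot
from scipy.spatial.transform import Rotation as R
def cam(n):
    o=robot.get_obs(); c=robot.calibration(n); img,d=robot.snapshot(n)
    if n=='wrist':
        T=np.eye(4);T[:3,:3]=R.from_euler('xyz',o['ee_rot']).as_matrix();T[:3,3]=o['tool_pos'];T=T@np.array(c['hand_eye'])
    else: T=np.array(c['extrinsics'])
    return img,d,np.array(c['mtx']),np.array(c['D']),T
def cloud(n):
    img,d,K,D,T=cam(n)
    v,u=np.mgrid[:400,:640]
    p=cv2.undistortPoints(np.stack([u,v],-1).reshape(-1,1,2).astype(np.float64),K,D).reshape(400,640,2)
    P=np.dstack([p*d[...,None],d]);P=P@T[:3,:3].T+T[:3,3];P[d==0]=np.nan
    return img,P
def save(n,img,name): cv2.imwrite(f'pics/{name}.png',cv2.cvtColor(img,cv2.COLOR_RGB2BGR))
def ortho(img,P,x0,x1,y0,y1,s=0.001,zmax=9):
    # top-down: rows = x decreasing, cols = y decreasing
    H=int((x1-x0)/s);W=int((y1-y0)/s);o=np.zeros((H,W,3),np.uint8);z=np.full((H,W),np.nan)
    q=P.reshape(-1,3);c=img.reshape(-1,3);ok=~np.isnan(q[:,0])&(q[:,2]<zmax);q=q[ok];c=c[ok]
    i=np.argsort(q[:,2]);q=q[i];c=c[i]
    r=((x1-q[:,0])/s).astype(int);k=((y1-q[:,1])/s).astype(int);m=(r>=0)&(r<H)&(k>=0)&(k<W)
    o[r[m],k[m]]=c[m];z[r[m],k[m]]=q[m,2];return o,z
E
python3 - <<'E'
from h import *
for n in('scene','top'):
    img,P=cloud(n);save(n,img,n+'0');np.savez(f'{n}0.npz',img=img,P=P)
    for q in('tray_handle','clipA_fin','board','box_floor','mat_top','tin','scraper','doorknob'):
        try:
            for b in robot.boxes_of(q,n)[:4]:
                l,t,r,bb=map(int,b['bbox']);u,v=(l+r)//2,(t+bb)//2
                print(n,q,round(b['p'],2),[l,t,r,bb],np.round(P[min(v,399),min(u,639)],3))
        except Exception as e: print(n,q,e)
print(robot.get_obs())
E
```

```text
scene tray_handle 0.66 [249, 187, 313, 243] [ 0.509 -0.075  0.024]
scene tray_handle 0.59 [165, 83, 259, 155] [ 0.159 -0.328  0.005]
scene tray_handle 0.57 [378, 117, 454, 174] [0.226 0.304 0.003]
scene clipA_fin 0.54 [366, 227, 377, 257] [0.585 0.163 0.038]
scene clipA_fin 0.32 [246, 183, 315, 244] [ 0.505 -0.078  0.028]
scene board 0.82 [355, 207, 467, 272] [0.572 0.264 0.041]
scene box_floor 0.68 [247, 169, 311, 272] [ 0.556 -0.072  0.076]
scene mat_top 0.95 [165, 192, 232, 258] [ 0.541 -0.296  0.004]
scene tin 0.66 [284, 287, 319, 331] [0.793 0.003 0.099]
scene tin 0.31 [163, 191, 234, 257] [ 0.538 -0.297  0.003]
scene scraper 0.79 [349, 288, 441, 323] [0.738 0.222 0.013]
scene doorknob 0.62 [225, 302, 240, 318] [ 0.782 -0.161  0.038]
top tray_handle 0.86 [382, 251, 462, 329] [ 0.169 -0.327  0.004]
top tray_handle 0.85 [209, 246, 271, 309] [0.221 0.301 0.004]
top tray_handle 0.63 [322, 168, 378, 220] [ 0.496 -0.076  0.105]
top clipA_fin 0.6 [323, 145, 374, 232] [ 0.516 -0.07   0.095]
top clipA_fin 0.48 [274, 158, 279, 182] [0.59  0.173 0.013]
top clipA_fin 0.42 [387, 155, 437, 21
[... 474 characters left out ...]
.217 -0.002]
{'time': 0.9, 'joint_positions': array([-1.37708025e+00,  8.71965368e-02,  1.37067642e+00, -1.29882051e-05,
        1.68356862e+00, -1.03100327e-01]), 'qvel': array([ 0.00026532, -0.00069897, -0.00049019,  0.0005031 , -0.00097254,
        0.0013195 ]), 'joint_torque': array([ 5.49479482e-04, -3.40036583e+01, -3.02601564e+01,  7.17736641e-02,
        2.34691455e-02,  4.66698339e-06]), 'tool_pos': array([ 0.16086052, -0.52598631,  0.23051975]), 'ee_rot': array([3.14144371e+00, 2.83853925e-05, 2.96814937e-01]), 'wrist_force': array([0.8655708 , 0.05937736, 0.19459378]), 'wrist_torque': array([ 0.00513883, -0.00269064,  0.02438182]), 'finger_force': 0.0, 'width': 0.0937401740242161}
```

View pics/top0.png

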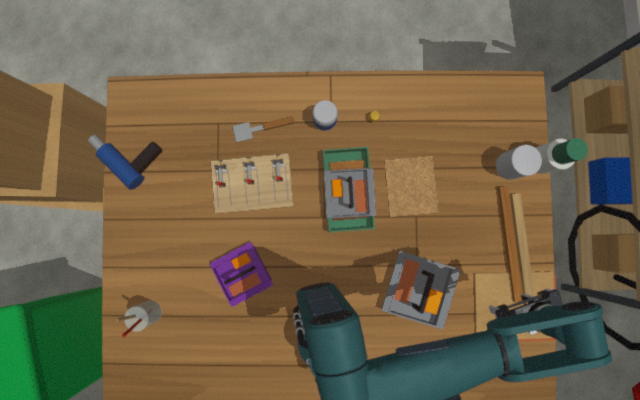

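View pics/scene0.png

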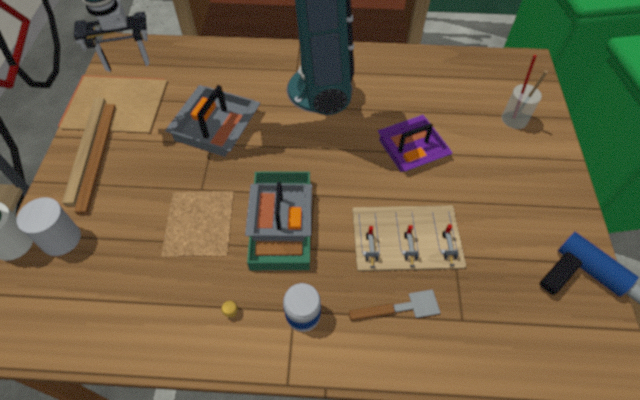

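The top view shows the small grey tray, nested in the green box at about px (348,190). The mat is at (412,186) and the board at (252,183). The grey tray at (422,290) and the purple one at (240,272) are decoys. Next I'll look from above with the wrist camera.

```bash
z='x'; python3 -m handwheel '[[[0,0,0],[0,0,1],0],[[0,0,-0.05],[0.6,0.8,0.5],0],[[0,0,-0.05],[0.6,0.8,0.5],0],[[0,0,-0.05],[0.6,0.8,0.5],0],[[0,0,-0.04],[0.6,0.8,0.4],0]]'; python3 -m handwheel '[[[0,0,0],[0.6,0.8,0.4],0],[[0,0,0],[0.6,0.8,0.4],0],[[0,0,0],[0.6,0.8,0],0],[[0,0,0],[0.6,0.8,0],0],[[0,0,0],[0.6,0.8,0],0]]'
python3 -m handwheel '[[[0,0,0],[0.6,0.8,0],0],[[0,0,0],[0.2,0.8,0],0],[[0,0,0],[0,0,0],0]]'
python3 - <<'E'
from h import *
img,P=cloud('wrist');save('w',img,'w1');np.savez('w1.npz',img=img,P=P)
print(np.round(robot.calibration('wrist')['hand_eye'],3))
o=robot.get_obs();print(o['time'],o['tool_pos'],o['ee_rot'])
E
```

```text
time: 1.4
tool_pos: [0.2698, -0.3803, 0.3677]
ee_rot: [3.14, -0.001, -0.005]
wrist_force: [1.4, 0.6, -0.5]
width: 0.0941
finger_force: 0.0
time: 1.9
tool_pos: [0.4157, -0.1854, 0.4038]
ee_rot: [3.141, -0.001, -0.002]
wrist_force: [-0.6, -0.5, 0.1]
width: 0.0938
finger_force: 0.0
time: 2.2
tool_pos: [0.4559, -0.103, 0.4034]
ee_rot: [-3.14, -0.0, 0.006]
wrist_force: [-0.9, -0.0, 0.7]
width: 0.0938
finger_force: 0.0
[[-0.001 -0.964 -0.265  0.078]
 [ 1.    -0.    -0.001  0.001]
 [ 0.001 -0.265  0.964 -0.153]
 [ 0.     0.     0.     1.   ]]
2.25 [ 0.45539777 -0.10516824  0.40343352] [ 3.14137278e+00 -1.35685672e-04  3.34658413e-03]
```

View pics/w1.png

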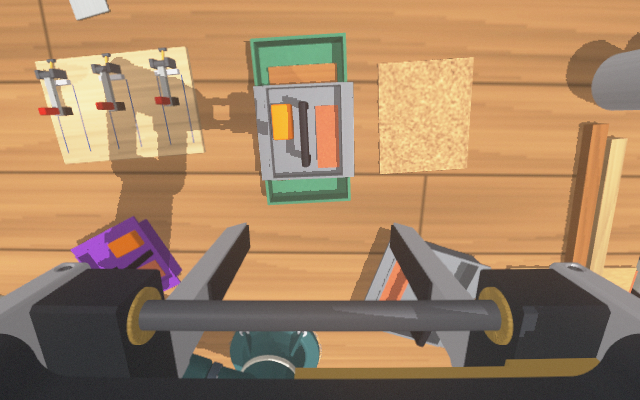

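The wrist view shows everything: the board at left (fins at (55,110), (108,108) and (163,100)), the box and tray in the centre (handle bar (304,133)), and the mat at (425,115). I'll fit the poses from this.

```bash
cat > fit.py <<'E'
from h import *
d=np.load('w1.npz');img,P=d['img'],d['P'];hsv=cv2.cvtColor(img,cv2.COLOR_RGB2HSV).astype(int)
H,S,V=hsv[...,0],hsv[...,1],hsv[...,2];X,Y,Z=P[...,0],P[...,1],P[...,2]
v,u=np.mgrid[:400,:640]
def rect(m,name):
    m=cv2.morphologyEx(m.astype(np.uint8),cv2.MORPH_OPEN,np.ones((3,3)))
    n,l,s,_=cv2.connectedComponentsWithStats(m)
    if n<2: print(name,'none');return
    k=1+np.argmax(s[1:,4]);q=P[l==k];r=cv2.minAreaRect((q[:,:2]*1000).astype(np.float32))
    print(name,s[k,4],'c',np.round(r[0],1),'size',np.round(r[1],1),'ang',round(r[2],2),'z',np.round(np.nanpercentile(q[:,2],[5,50,95]),4))
green=(H>60)&(H<95)&(S>70)&(v<220)
rect(green&(Z>0.038),'rim'); rect(green,'green all')
rect((u>340)&(u<500)&(v>40)&(v<190)&(H>8)&(H<28)&(abs(Z-0.003)<0.006)&(V>0)&(X<.63)&(Y<-.19)&(S<400)&(Z>0.0015),'mat')
rect((u<215)&(v<180)&(Z>0.008)&(Z<0.018),'board')
rect((u>255)&(u<360)&(Z>0.085),'handle')
g=(u>240)&(u<365)&(v<220)&(S<50)&(V>70)&(Z>0.035)&(Z<0.08);rect(g,'traybody')
red=((H<6)|(H>174))&(S>150)&(u<220)&(v<180)&(Z>0.02)
n,l,s,c=cv2.connectedComponentsWithStats(red.astype(np.uint8))
for k in range(1,n):
    if s[k,4]>20:
        q=P[l==k];print('fin',s[k,4],np.round(c[k]),np.round(np.nanmean(q,0),4),np.round(np.nanpercentile(q,[5,95],0),3).tolist())
print('panel',np.round(P[72,300],3))
E
python3 fit.py
```

```text
rim 324 c [655.9 -65.6] size [ 10.8 151. ] ang 5.98 z [0.0426 0.0444 0.046 ]
green all 1597 c [629.2 -60. ] size [ 57.1 124.9] ang 11.07 z [0.0028 0.0045 0.0062]
mat 376 c [ 609.1 -306.4] size [41.8 57.3] ang 8.07 z [0.0016 0.0025 0.004 ]
board 12767 c [548.1 259.7] size [185.3 278.2] ang 4.59 z [0.0097 0.0114 0.0131]
handle 3538 c [259.7 -44.1] size [ 79.8 458.1] ang 82.41 z [0.0932 0.5088 0.5123]
traybody 1337 c [503.8 -29.2] size [161.4  72.1] ang 4.91 z [0.0413 0.0483 0.05  ]
fin 89 [162. 100.] [0.5586 0.1574 0.0587] [[0.554, 0.155, 0.042], [0.563, 0.164, 0.067]]
fin 93 [104. 105.] [0.5503 0.2564 0.0579] [[0.546, 0.253, 0.042], [0.554, 0.263, 0.066]]
fin 129 [ 48. 111.] [0.542  0.3563 0.0563] [[0.537, 0.354, 0.041], [0.547, 0.362, 0.066]]
panel [ 0.608 -0.068  0.015]
```

```bash
cat >> fit.py <<'E'
print('----')
m=(u>255)&(u<360)&(Z>0.085)&(Z<0.2);rect(m,'handle')
q=P[m&(v<190)];print(np.nanpercentile(q,[1,50,99],0))
rm=green&(Z>0.036)&(Z<0.056);q=P[rm][:,:2]*1000;r=cv2.minAreaRect(q.astype(np.float32));print('rim all',r, cv2.boxPoints(r).round(1).tolist())
c=robot.calibration('wrist');K,D=np.array(c['mtx']),np.array(c['D'])
T=np.eye(4);T[:3,:3]=R.from_euler('xyz',[3.14137278e+00,-1.35685672e-04,3.34658413e-03]).as_matrix();T[:3,3]=[0.45539777,-0.10516824,0.40343352];T=T@np.array(c['hand_eye'])
def ray(pts,z):
    p=cv2.undistortPoints(np.array(pts,float).reshape(-1,1,2),K,D).reshape(-1,2);r=np.c_[p,np.ones(len(p))]@T[:3,:3].T
    return T[:3,3]+r*((z-T[2,3])/r[:,2])[:,None]
def q4(n,pts,z):
    a=ray(pts,z)[:,:2]*1000;rr=cv2.minAreaRect(a.astype(np.float32));print(n,a.round(1).tolist(),'mean',a.mean(0).round(1),rr)
q4('mat',[(378,64),(474,57),(467,167),(379,174)],.003)
q4('box',[(250,40),(346,33),(351,199),(268,204)],.045)
q4('handle',[(302,101),(307,165)],.103)
E
python3 fit.py|sed -n '/----/,$p'; python3 -c "
import cv2;i=cv2.imread('pics/w1.png')[20:220,230:490];cv2.imwrite('pics/c1.png',cv2.resize(i,None,fx=3,fy=3,interpolation=2))"
```

```text
----
handle 650 c [ 51.1 -18.1] size [82.7 20.2] ang 69.89 z [0.0861 0.1021 0.1255]
[[ 0.4574977  -0.08597063  0.09101611]
 [ 0.50864251 -0.07864766  0.10169129]
 [ 0.5548246  -0.07133825  0.1038701 ]]
rim all ((519.732177734375, -74.31707000732422), (279.0460510253906, 153.38055419921875), 3.517805337905884) [[375.79998779296875, -6.300000190734863], [385.20001220703125, -159.39999389648438], [663.7000122070312, -142.3000030517578], [654.2999877929688, 10.800000190734863]]
mat [[622.9, -208.7], [635.9, -378.1], [439.5, -391.6], [425.0, -221.4]] mean [ 530.8 -299.9] ((530.4589233398438, -299.73724365234375), (199.63998413085938, 170.87205505371094), 3.936572551727295)
box [[651.5, 6.5], [661.9, -147.4], [386.4, -163.7], [376.3, -10.7]] mean [519.  -78.8] ((519.1060180664062, -79.0477523803711), (276.4680480957031, 154.190673828125), 3.5809154510498047)
handle [[555.1, -79.3], [458.7, -85.9]] mean [506.9 -82.6] ((506.88726806640625, -82.59693908691406), (96.62329864501953, 0.0), -176.04263305664062)
```

View pics/c1.png

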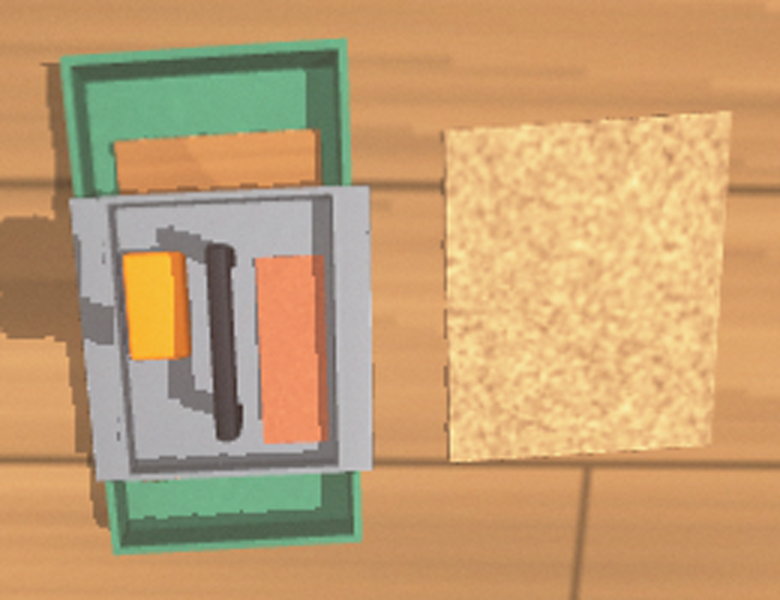

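The crop gives tight corners: box centre (0.519,-0.078) at yaw 3.6°, handle (0.507,-0.081) at yaw 4°, and mat centre (0.531,-0.300). Next I'll grasp the handle.

```bash
python3 -m handwheel '[[[0,0,0.04],[0.5,0.25,-0.9],0.5],[[0,0,0],[0.53,0.24,-0.9],0.5],[[0,0,0],[0,0,-0.9],0.5],[[0,0,0],[0,0,-0.9],0.5],[[0,0,0],[0,0,-0.9],0.5]]'; python3 -m handwheel '[[[0,0,0],[0,0,-0.5],0.5],[[0,0,0],[0,0,0],0.5],[[0,0,0],[0,0,0],0.5]]'
```

```text
time: 2.75
tool_pos: [0.5028, -0.0857, 0.1822]
ee_rot: [3.141, -0.0, 0.059]
wrist_force: [-0.8, -0.9, 0.6]
width: 0.0576
finger_force: 0.0
time: 3.05
tool_pos: [0.5033, -0.0854, 0.1595]
ee_rot: [3.141, -0.0, 0.06]
wrist_force: [-0.0, 0.1, 1.0]
width: 0.047
finger_force: 0.0
```

```bash
python3 -m handwheel '[[[0,0,0.004],[0.07,0.08,-0.4],0.5],[[0,0,0],[0,0,-0.4],0.5],[[0,0,0],[0,0,-0.37],0.5],[[0,0,0],[0,0,0],1],[[0,0,0],[0,0,0],1]]'; python3 -m handwheel '[[[0,0,0],[0,0,0],1],[[0,0,0],[0,0,0],1]]'; python3 -m handwheel '[[[0,0,0],[0,0,0.3],1],[[0,0,0],[0,0,0.5],1],[[0,0,0],[0,0,0.8],1],[[0,0,0],[0,0,0.5],1],[[0,0,0],[0,0,0],1]]'
```

```text
time: 3.55
tool_pos: [0.5081, -0.081, 0.1027]
ee_rot: [3.14, -0.003, 0.067]
wrist_force: [0.0, 1.1, 1.0]
width: 0.0343
finger_force: 0.0
time: 3.75
tool_pos: [0.5079, -0.0807, 0.1024]
ee_rot: [3.14, -0.003, 0.067]
wrist_force: [0.1, -0.4, -0.9]
width: 0.0184
finger_force: 0.6
time: 4.25
tool_pos: [0.5091, -0.0808, 0.2104]
ee_rot: [3.138, -0.009, 0.068]
wrist_force: [0.8, -0.6, -1.7]
width: 0.0115
finger_force: 30.0
```

```bash
python3 -m handwheel '[[[0,0,0],[0.1,-0.5,0],1],[[0,0,0],[0.1,-0.9,0],1],[[0,0,0],[0.1,-1,0],1],[[0,0,0],[0.1,-1,0],1],[[0,0,0],[0,-0.7,0],1]]'; python3 -m handwheel '[[[0,0,0],[0,-0.28,0],1],[[0,0,0],[0,0,0],1],[[0,0,0],[0,0,0],1]]'
python3 - <<'E'
from h import *
img,P=cloud('wrist');save('w',img,'w2')
m=(P[...,2]>0.1)&(P[...,2]<0.24)&(P[...,0]>.43)
q=P[m];print(np.nanpercentile(q,[1,25,50,75,99],0).round(3))
E
```

```text
time: 4.75
tool_pos: [0.5258, -0.2873, 0.2023]
ee_rot: [-3.14, 0.003, 0.066]
wrist_force: [0.6, 0.1, -3.3]
width: 0.012
finger_force: 30.0
time: 5.05
tool_pos: [0.5264, -0.2974, 0.204]
ee_rot: [-3.139, 0.002, 0.068]
wrist_force: [-0.0, 0.2, -3.6]
width: 0.012
finger_force: 30.0
[[ 0.47  -0.378  0.115]
 [ 0.523 -0.341  0.117]
 [ 0.548 -0.296  0.137]
 [ 0.577 -0.254  0.142]
 [ 0.607 -0.215  0.234]]
```

View pics/w2.png

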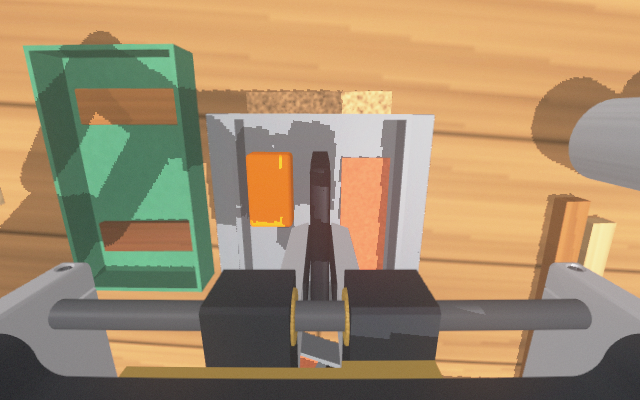

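The tray is held level over the mat. The box holds two panels, at px (127,106) and (147,236), and the middle slot is empty. I'll lower the tray until it touches.

```bash
python3 -m handwheel '[[[0,0,0],[0.05,-0.05,-0.6],1],[[0,0,0],[0,0,-0.7],1],[[0,0,0],[0,0,-0.6],1],[[0,0,0],[0,0,-0.1],1],[[0,0,0],[0,0,-0.1],1]]'; python3 -m handwheel '[[[0,0,0],[0,0,-0.06],1],[[0,0,0],[0,0,0],1]]'
```

```text
time: 5.6
tool_pos: [0.5294, -0.2997, 0.1003]
ee_rot: [-3.141, 0.0, 0.069]
wrist_force: [0.3, -1.0, -2.8]
width: 0.0117
finger_force: 30.0
time: 5.8
tool_pos: [0.5301, -0.3014, 0.0991]
ee_rot: [3.14, -0.002, 0.068]
wrist_force: [-0.3, 0.0, -1.8]
width: 0.0119
finger_force: 30.0
```

```bash
python3 -m handwheel '[[[0,0,0],[0,0,-0.06],1],[[0,0,0],[0,0,-0.06],1],[[0,0,0],[0,0,0],1]]';python3 -m handwheel '[[[0,0,0],[0,0,-0.06],1],[[0,0,0],[0,0,0],1]]'
```

```text
time: 6.1
tool_pos: [0.5302, -0.3018, 0.0941]
ee_rot: [3.139, -0.003, 0.067]
wrist_force: [-1.3, 0.3, 4.4]
width: 0.0117
finger_force: 30.0
time: 6.3
tool_pos: [0.5302, -0.3018, 0.094]
ee_rot: [3.139, -0.004, 0.067]
wrist_force: [-4.8, 3.1, 14.9]
width: 0.0117
finger_force: 30.0
```

Contact at 0.094, so I'll release, rise and go look at the board.

```bash
python3 -m handwheel '[[[0,0,0],[0,0,0.04],0.5],[[0,0,0],[0,0,0],0.5],[[0,0,0],[0,0,0],0.5],[[0,0,0],[0,0,0.3],0.5],[[0,0,0],[0,0,0.9],0.5]]';python3 -m handwheel '[[[0,0,0],[0,0,0.9],0.5],[[0,0,0],[0,0,0.9],0.5],[[0,0,0],[0,0.5,0.6],0.5],[[0,0,0],[-0.3,1,0.4],0.5],[[0,0,0],[-0.3,1,0],0.5]]'
python3 -m handwheel '[[[0,0,0],[-0.3,1,0],0.5],[[0,0,0],[-0.3,1,0],0.5],[[0,0,0],[0,1,0],0.5],[[0,0,0],[0,1,0],0.5],[[0,0,0],[0,1,0],0.5]]'
python3 -m handwheel '[[[0,0,0],[0,1,0],0.5],[[0,0,0],[0,1,0],0.5],[[0,0,0],[0,0,0],0.5],[[0,0,0],[0,0,0],0.5]]'
cat > look.py <<'E'
import sys
from h import *
img,P=cloud('wrist');save('w',img,sys.argv[1]);o=robot.get_obs();np.savez(sys.argv[1]+'.npz',img=img,P=P)
print(o['time'],o['tool_pos'].round(4),o['ee_rot'].round(3),o['joint_positions'].round(2))
h=cv2.cvtColor(img,cv2.COLOR_RGB2HSV).astype(int);v,u=np.mgrid[:400,:640];Z=P[...,2]
def comp(m,name,mn=25):
    n,l,s,c=cv2.connectedComponentsWithStats(m.astype(np.uint8))
    for k in range(1,n):
        if s[k,4]>mn:
            q=P[l==k];q=q[~np.isnan(q[:,0])];r=cv2.minAreaRect((q[:,:2]*1000).astype(np.float32))
            print(name,s[k,4],c[k].round(),'c',np.round(r[0],1),np.round(r[1],1),round(r[2],1),'z',np.percentile(q[:,2],[5,50,95]).round(3))
comp(((h[...,0]<6)|(h[...,0]>174))&(h[...,1]>150)&(Z>.03)&(Z<.12)&(P[...,1]>.1),'fin')
comp((Z>0.007)&(Z<0.018)&(P[...,1]>.09)&(P[...,1]<.45),'board',1500)
comp((Z>0.009)&(Z<0.022)&(P[...,1]<.03)&(P[...,1]>-.17)&(h[...,0]<25)&(h[...,1]>60),'panel',150)
E
python3 look.py w3
```

```text
time: 6.8
tool_pos: [0.5264, -0.2994, 0.1452]
ee_rot: [-3.134, 0.01, 0.067]
wrist_force: [0.4, -0.4, 0.4]
width: 0.0462
finger_force: 0.0
time: 7.3
tool_pos: [0.5023, -0.1837, 0.2928]
ee_rot: [3.138, -0.007, 0.066]
wrist_force: [0.6, 1.0, 0.4]
width: 0.0469
finger_force: 0.0
time: 7.8
tool_pos: [0.4722, 0.064, 0.2894]
ee_rot: [3.141, -0.002, 0.067]
wrist_force: [0.5, -0.5, 0.1]
width: 0.0471
finger_force: 0.0
time: 8.2
tool_pos: [0.4724, 0.1631, 0.2887]
ee_rot: [3.141, -0.0, 0.07]
wrist_force: [0.3, -0.2, 0.3]
width: 0.047
finger_force: 0.0
8.25 [0.4727 0.162  0.2887] [ 3.141 -0.     0.068] [ 0.22 -0.03  1.38 -0.    1.79  1.72]
fin 68 [246. 111.] c [550.1 260.2] [ 9.7 10.5] 3.8 z [0.064 0.065 0.066]
fin 81 [326. 110.] c [558.1 160.8] [ 9.7 11.3] 4.2 z [0.064 0.065 0.066]
fin 133 [171. 112.] c [542.4 358.9] [ 9.8 11.8] 3.5 z [0.044 0.064 0.066]
board 22077 [257. 113.] c [547.2 260.3] [185.3 275.7] 4.6 z [0.01  0.011 0.013]
panel 2510 [491.  92.] c [600.2 -72.4] [ 39.8 121.6] 3.5 z [0.013 0.014 0.015]
panel 1849 [474. 201.] c [439.3 -79.4] [ 39.9 118.1] 4.5 z [0.012 0.014 0.015]
```

View pics/w3.png

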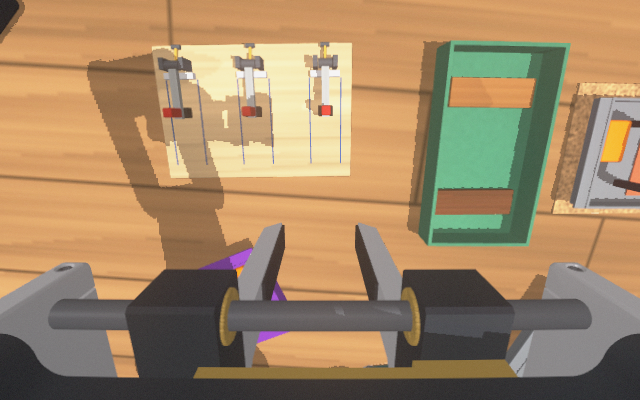

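The view shows the fins at px (326,110) for A and (246,111) for B, the panels at (491,92) and (474,201), and the tray on the mat at the right edge. I'll open clip A first.

```bash
python3 -m handwheel '[[[0,0,0.008],[0.6,-0.03,-0.7],0.5],[[0,0,0],[0.6,0,-0.8],0.5],[[0,0,0],[0.51,0,-0.8],0.5],[[0,0,0],[0,0,-0.8],0.5],[[0,0,0],[0,0,-0.6],0.5]]';python3 -m handwheel '[[[0,0,0],[0,0,-0.4],0.5],[[0,0,0],[0,0,-0.3],0.5],[[0,0,0],[0,0,0],0.5],[[0,0,0],[0,0,0],0.5]]'
```

```text
time: 8.75
tool_pos: [0.558, 0.1577, 0.1001]
ee_rot: [3.141, 0.004, 0.076]
wrist_force: [0.3, -0.3, 0.6]
width: 0.0468
finger_force: 0.0
time: 9.15
tool_pos: [0.5589, 0.1598, 0.0692]
ee_rot: [3.142, -0.001, 0.079]
wrist_force: [0.2, 0.3, 0.4]
width: 0.0469
finger_force: 0.0
```

```bash
python3 -m handwheel '[[[0,0,0],[0,0.01,-0.08],1],[[0,0,0],[0,0,0],1],[[0,0,0],[0,0,0],1],[[0,0,0],[0,0,0],1],[[0,0,0],[0,0,0],1]]';python3 -m handwheel '[[[0,0,0],[0,0,0],1],[[0,0,0],[0.08,0.006,0.17],1],[[0,0,0],[0.09,0.007,0.16],1],[[0,0,0],[0.13,0.01,0.14],1],[[0,0,0],[0.13,0.01,0.13],1]]';python3 -m handwheel '[[[0,0,0],[0.16,0.013,0.1],1],[[0,0,0],[0.17,0.013,0.08],1],[[0,0,0],[0,0,0],1]]'
```

```text
time: 9.65
tool_pos: [0.5583, 0.1614, 0.0646]
ee_rot: [-3.142, -0.001, 0.08]
wrist_force: [0.3, -0.6, 0.9]
width: 0.0119
finger_force: 30.0
time: 10.15
tool_pos: [0.5789, 0.163, 0.0938]
ee_rot: [-3.141, 0.004, 0.08]
wrist_force: [-2.2, 1.4, -7.5]
width: 0.0115
finger_force: 30.0
time: 10.45
tool_pos: [0.5988, 0.1646, 0.1051]
ee_rot: [-3.141, -0.005, 0.08]
wrist_force: [-0.6, 2.0, -2.3]
width: 0.0116
finger_force: 30.0
```

```bash
python3 -m handwheel '[[[0,0,0],[0,0,0],0.5],[[0,0,0],[0,0,0],0.5],[[0,0,0],[0,0,0.3],0.5],[[0,0,0],[0,0,0.7],0.5],[[0,0,0],[0,0,0.5],0.5]]';python3 -m handwheel '[[[0,0,0],[-0.33,0.6,0],0.5],[[0,0,0],[-0.33,0.7,0],0.5],[[0,0,0],[-0.32,0.61,-0.5],0.5],[[0,0,0],[0,0,-0.8],0.5],[[0,0,0],[0,0,-0.5],0.5]]';python3 -m handwheel '[[[0,0,0],[0,0,-0.4],0.5],[[0,0,0],[0,0,0],0.5],[[0,0,0],[0,0,0],0.5]]'
```

```text
time: 10.95
tool_pos: [0.597, 0.1639, 0.1818]
ee_rot: [3.141, -0.004, 0.08]
wrist_force: [1.5, 0.4, 0.8]
width: 0.0463
finger_force: 0.0
time: 11.45
tool_pos: [0.5465, 0.2605, 0.0879]
ee_rot: [3.141, -0.001, 0.082]
wrist_force: [-0.4, -0.6, -0.4]
width: 0.0469
finger_force: 0.0
time: 11.75
tool_pos: [0.5479, 0.2597, 0.0698]
ee_rot: [-3.141, -0.002, 0.08]
wrist_force: [-0.1, -0.5, -0.2]
width: 0.0467
finger_force: 0.0
```

```bash
python3 -m handwheel '[[[0,0,0],[0.04,0.01,-0.1],1],[[0,0,0],[0,0,0],1],[[0,0,0],[0,0,0],1],[[0,0,0],[0,0,0],1],[[0,0,0],[0,0,0],1]]';python3 -m handwheel '[[[0,0,0],[0,0,0],1],[[0,0,0],[0.08,0.006,0.17],1],[[0,0,0],[0.09,0.007,0.16],1],[[0,0,0],[0.13,0.01,0.14],1],[[0,0,0],[0.13,0.01,0.13],1]]';python3 -m handwheel '[[[0,0,0],[0.16,0.013,0.1],1],[[0,0,0],[0.17,0.013,0.08],1],[[0,0,0],[0,0,0],1],[[0,0,0],[0,0,0],0.5],[[0,0,0],[0,0,0],0.5]]'; python3 -m handwheel '[[[0,0,0],[0,0,0.3],0.5],[[0,0,0],[-0.5,0,0.9],0],[[0,0,0],[-0.8,0,0.9],0],[[0,0,0],[-0.8,-0.2,0.2],0],[[0,0,0],[0,0,0],0]]'; python3 look.py w4 | grep fin
```

```text
time: 12.25
tool_pos: [0.5493, 0.2609, 0.0637]
ee_rot: [-3.14, -0.001, 0.08]
wrist_force: [-0.9, -0.3, 0.2]
width: 0.0116
finger_force: 30.0
time: 12.75
tool_pos: [0.5686, 0.2624, 0.092]
ee_rot: [-3.141, 0.007, 0.081]
wrist_force: [-2.7, 4.5, -7.0]
width: 0.0116
finger_force: 30.0
time: 13.25
tool_pos: [0.5882, 0.2621, 0.1035]
ee_rot: [3.14, -0.003, 0.079]
wrist_force: [-0.6, -0.5, -0.2]
width: 0.0245
finger_force: 0.0
time: 13.75
tool_pos: [0.4876, 0.2526, 0.2137]
ee_rot: [-3.14, -0.007, 0.081]
wrist_force: [0.3, -0.1, 0.0]
width: 0.0644
finger_force: 0.0
fin 479 [316.  77.] c [598.1 264.5] [28.3 11.4] 4.9 z [0.095 0.101 0.106]
fin 541 [429.  77.] c [606.6 165.4] [28.8 12.3] 4.7 z [0.093 0.1   0.106]
fin 183 [223. 132.] c [542.  359.3] [11.2 10.6] 5.6 z [0.045 0.064 0.066]
```

Both clips are open. Now for the far panel, gripped across its width 25 mm towards -y of its centre.

```bash
python3 -m handwheel '[[[0,0,0.09],[0.2,-0.6,0],0.36],[[0,0,0.09],[0.2,-0.65,0],0.36],[[0,0,0.09],[0.2,-0.65,0],0.36],[[0,0,0.09],[0.2,-0.65,0],0.36],[[0,0,0.09],[0.2,-0.65,0],0.36]]';python3 -m handwheel '[[[0,0,0.09],[0.2,-0.65,0],0.36],[[0,0,0.09],[0.2,-0.65,0],0.36],[[0,0,0.09],[0.2,-0.65,0],0.36],[[0,0,0.09],[0.2,-0.65,-0.4],0.36],[[0,0,0.09],[0.2,-0.6,-0.5],0.36]]';python3 -m handwheel '[[[0,0,0.089],[0.28,-0.6,-0.3],0.36],[[0,0,0],[0,0,-0.3],0.36],[[0,0,0],[0,0,0],0.36],[[0,0,0],[0,0,0],0.36]]';
```

```text
time: 14.3
tool_pos: [0.5409, 0.0911, 0.2082]
ee_rot: [3.141, 0.0, 0.792]
wrist_force: [-0.5, 0.2, -0.4]
width: 0.0601
finger_force: 0.0
time: 14.8
tool_pos: [0.5918, -0.0698, 0.1644]
ee_rot: [3.137, 0.002, 1.498]
wrist_force: [0.6, -0.2, -0.1]
width: 0.0604
finger_force: 0.0
time: 15.2
tool_pos: [0.6037, -0.0965, 0.1331]
ee_rot: [-3.141, -0.0, 1.633]
wrist_force: [-0.2, 0.7, 0.3]
width: 0.0603
finger_force: 0.0
```

```bash
python3 -m handwheel '[[[0,0,0],[-0.04,-0.02,-0.5],0.36],[[0,0,0],[0,0,-0.6],0.36],[[0,0,0],[0,0,-0.5],0.36],[[0,0,0],[0,0,-0.25],0.36],[[0,0,0],[0,0,-0.1],0.36]]';python3 -m handwheel '[[[0,0,0],[0,0,0],0.36],[[0,0,0],[0,0,0],0.36]]'
```

```text
time: 15.7
tool_pos: [0.6015, -0.097, 0.0355]
ee_rot: [-3.141, -0.0, 1.634]
wrist_force: [0.2, -0.6, 0.2]
width: 0.0602
finger_force: 0.0
time: 15.9
tool_pos: [0.6029, -0.0979, 0.0377]
ee_rot: [3.138, 0.001, 1.634]
wrist_force: [-0.3, 0.5, 0.5]
width: 0.0603
finger_force: 0.0
```

```bash
python3 -m handwheel '[[[0,0,0],[-0.02,0,-0.09],0.36],[[0,0,0],[0,0,0],1],[[0,0,0],[0,0,0],1],[[0,0,0],[0,0,0],1],[[0,0,0],[0,0,0],1]]';python3 -m handwheel '[[[0,0,0],[0,0,0],1],[[0,0,0],[0,0,0.3],1],[[0,0,0],[0,0,0.7],1],[[0,0,0],[0,0,0.8],1],[[0,0,0],[0,0,0.8],1]]'
```

```text
time: 16.4
tool_pos: [0.6008, -0.098, 0.0316]
ee_rot: [3.141, 0.0, 1.633]
wrist_force: [-0.4, 0.2, 1.0]
width: 0.0399
finger_force: 30.0
time: 16.9
tool_pos: [0.6004, -0.0979, 0.1635]
ee_rot: [3.141, -0.0, 1.634]
wrist_force: [-0.2, -0.8, 0.6]
width: 0.0397
finger_force: 30.0
```

```bash
python3 -m handwheel '[[[0,0,-0.09],[-0.23,0.6,0.3],1],[[0,0,-0.09],[-0.23,0.64,0.2],1],[[0,0,-0.09],[-0.23,0.64,0],1],[[0,0,-0.09],[-0.23,0.64,0],1],[[0,0,-0.09],[-0.23,0.64,0],1]]';python3 -m handwheel '[[[0,0,-0.09],[-0.23,0.64,0],1],[[0,0,-0.09],[-0.23,0.64,0],1],[[0,0,-0.09],[-0.23,0.64,0],1],[[0,0,-0.09],[-0.23,0.64,0],1],[[0,0,-0.09],[-0.23,0.64,0],1]]';python3 -m handwheel '[[[0,0,-0.089],[-0.2,0.64,-0.5],1],[[0,0,0],[0,0,-0.5],1],[[0,0,0],[0,0,-0.5],1],[[0,0,0],[0,0,0],1]]'; python3 look.py w5|head -1; python3 - <<'E'
import numpy as np,cv2
d=np.load('w5.npz');P=d['P'];img=d['img']
i=cv2.cvtColor(img,cv2.COLOR_RGB2BGR);cv2.imwrite('pics/w5.png',i)
E
```

```text
time: 17.4
tool_pos: [0.5427, 0.0612, 0.1878]
ee_rot: [3.14, -0.001, 0.921]
wrist_force: [0.6, 0.4, 0.1]
width: 0.0394
finger_force: 30.0
time: 17.9
tool_pos: [0.4851, 0.2213, 0.1876]
ee_rot: [-3.141, -0.002, 0.214]
wrist_force: [1.3, -0.6, -0.1]
width: 0.0395
finger_force: 30.0
time: 18.3
tool_pos: [0.4731, 0.2515, 0.1082]
ee_rot: [3.139, 0.007, 0.081]
wrist_force: [-1.1, -0.3, -0.0]
width: 0.0396
finger_force: 30.0
18.35 [0.4745 0.2518 0.1105] [3.141e+00 3.000e-03 8.000e-02] [ 0.38  0.12  1.58 -0.    1.45  1.87]
```

View pics/w5.png

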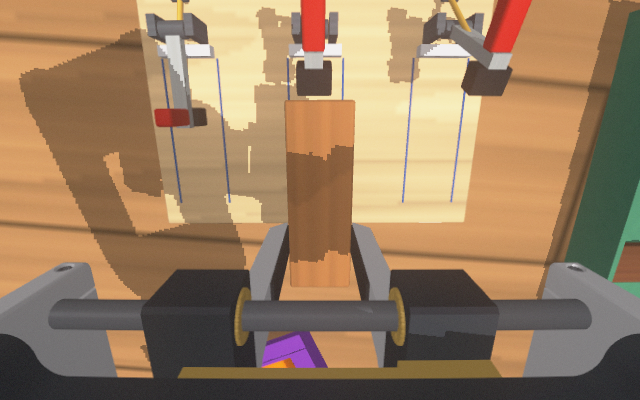

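The panel is held straight, in line with station B's blue lines (px 320,190). I'll lower it and slide it in.

```bash
python3 -m handwheel '[[[0,0,0],[0,0.05,-0.5],1],[[0,0,0],[0,0,-0.5],1],[[0,0,0],[0,0,-0.3],1],[[0,0,0],[0,0,-0.1],1],[[0,0,0],[0,0,0],1]]';python3 -m handwheel '[[[0,0,0],[0,0,0],1],[[0,0,0],[0,0,0],1]]'
```

```text
time: 18.85
tool_pos: [0.4769, 0.2546, 0.0438]
ee_rot: [-3.141, -0.002, 0.079]
wrist_force: [-0.9, 0.1, 0.8]
width: 0.0395
finger_force: 30.0
time: 19.05
tool_pos: [0.477, 0.2547, 0.0435]
ee_rot: [-3.141, -0.003, 0.08]
wrist_force: [-0.5, -1.4, 4.4]
width: 0.0394
finger_force: 30.0
```

```bash
python3 -m handwheel '[[[0,0,0],[0.2,0.016,0],1],[[0,0,0],[0.2,0.016,0],1],[[0,0,0],[0.16,0.013,0],1],[[0,0,0],[0,0,0],1]]';python3 -m handwheel '[[[0,0,0],[0.06,0.005,0],1],[[0,0,0],[0,0,0],1]]';python3 -m handwheel '[[[0,0,0],[0.06,0.005,0],1],[[0,0,0],[0,0,0],1]]'
```

```text
time: 19.45
tool_pos: [0.5058, 0.2573, 0.0423]
ee_rot: [-3.141, -0.003, 0.08]
wrist_force: [-0.8, 0.3, 5.8]
width: 0.0398
finger_force: 30.0
time: 19.65
tool_pos: [0.5075, 0.2573, 0.042]
ee_rot: [-3.141, -0.001, 0.08]
wrist_force: [-1.8, -0.1, 5.9]
width: 0.0397
finger_force: 30.0
time: 19.85
tool_pos: [0.5101, 0.2575, 0.0418]
ee_rot: [-3.141, -0.0, 0.08]
wrist_force: [-1.8, -1.0, 4.7]
width: 0.0395
finger_force: 30.0
```

```bash
python3 -m handwheel '[[[0,0,0],[0.06,0.005,0],1],[[0,0,0],[0,0,0],1]]';python3 -m handwheel '[[[0,0,0],[0.06,0.005,0],1],[[0,0,0],[0,0,0],1]]'
```

```text
time: 20.05
tool_pos: [0.513, 0.2578, 0.0418]
ee_rot: [-3.141, -0.0, 0.08]
wrist_force: [-2.6, 0.1, 5.6]
width: 0.0398
finger_force: 30.0
time: 20.25
tool_pos: [0.516, 0.258, 0.0418]
ee_rot: [-3.141, -0.0, 0.08]
wrist_force: [-1.8, -0.4, 5.1]
width: 0.0397
finger_force: 30.0
```

```bash
python3 look.py w6|head -1; python3 - <<'E'
import numpy as np
P=np.load('w5.npz')['P']
print('w5 col',[(v,P[v,318].round(4).tolist()) for v in range(92,290,20)])
P=np.load('w6.npz')['P'];
s=np.array([.535,.259]);x=np.array([.9968,.08]);y=np.array([-.08,.9968])
q=P[(P[...,2]>.017)&(P[...,2]<.03)];d=q[:,:2]-s;a=np.c_[d@x,d@y,q[:,2]];a=a[abs(a[:,1])<.03]
print(np.nanpercentile(a,[1,5,50,95,99],0).round(4))
for lo in np.arange(-.06,.06,.02):
  b=a[(a[:,0]>lo)&(a[:,0]<lo+.02)];print(round(lo,2),len(b),np.median(b,0).round(4) if len(b) else '')
E
```

```text
20.3 [0.516  0.258  0.0418] [-3.141 -0.     0.08 ] [0.37 0.26 1.56 0.   1.32 1.86]
w5 col [(92, [0.5641, 0.259, 0.0842]), (112, [0.5529, 0.2581, 0.0913]), (132, [0.5419, 0.2572, 0.0913]), (152, [0.5305, 0.2563, 0.0918]), (172, [0.5186, 0.2554, 0.091]), (192, [0.5061, 0.2544, 0.0905]), (212, [0.4931, 0.2533, 0.0899]), (232, [0.4804, 0.2523, 0.0916]), (252, [0.4664, 0.2512, 0.0913]), (272, [0.4513, 0.25, 0.0903])]
[[-0.053  -0.0254  0.0187]
 [-0.0504 -0.0189  0.0202]
 [-0.0267  0.0002  0.0253]
 [ 0.0988  0.0189  0.0296]
 [ 0.1024  0.0256  0.0299]]
-0.06 898 [-0.0465  0.0002  0.0223]
-0.04 1526 [-0.0295 -0.0001  0.0262]
-0.02 813 [-0.0149  0.0002  0.0289]
0.0 0 
0.02 0 
0.04 0
```

View pics/w6.png

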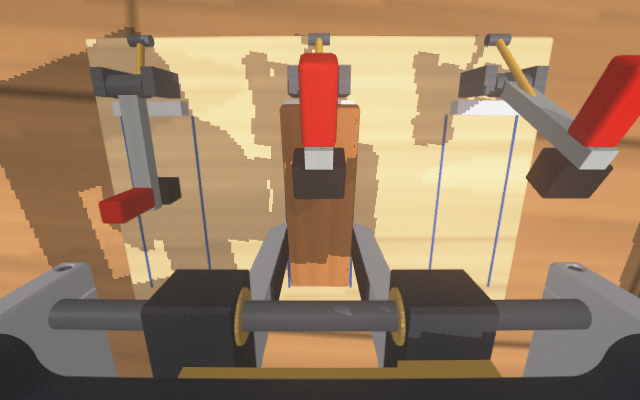

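The panel has pitched nose-up in the grip (its top rises from 22 to 29 mm) and is riding over the stop. I'll pull back, drop it flat on the bed and regrip.

```bash
python3 -m handwheel '[[[0,0,0],[-0.3,-0.024,0.02],1],[[0,0,0],[-0.4,-0.032,0],1],[[0,0,0],[-0.2,-0.016,0],1],[[0,0,0],[0,0,0],1],[[0,0,0],[0,0,0],0.4]]';python3 -m handwheel '[[[0,0,0],[0,0,0],0.4],[[0,0,0],[0,0,0],0.4],[[0,0,0],[0,0,0],0.4]]'; python3 - <<'E'
from h import *
img,P=cloud('wrist')
s=np.array([.535,.259]);x=np.array([.9968,.08]);y=np.array([-.08,.9968])
h=cv2.cvtColor(img,cv2.COLOR_RGB2HSV)
q=P[(P[...,2]>.016)&(P[...,2]<.05)];d=q[:,:2]-s;a=np.c_[d@x,d@y,q[:,2]];a=a[abs(a[:,1])<.03]
for lo in np.arange(-.12,.06,.02):
  b=a[(a[:,0]>lo)&(a[:,0]<lo+.02)];print(round(lo,2),len(b),np.median(b,0).round(4) if len(b) else '',np.percentile(b,[2,98],0).round(3).tolist() if len(b) else '')
E
```

```text
time: 20.8
tool_pos: [0.4712, 0.2543, 0.0423]
ee_rot: [3.142, -0.001, 0.08]
wrist_force: [0.8, -0.1, -0.5]
width: 0.0448
finger_force: 0.0
time: 21.1
tool_pos: [0.4712, 0.2542, 0.0423]
ee_rot: [3.142, -0.0, 0.08]
wrist_force: [-0.2, 0.2, 1.2]
width: 0.0561
finger_force: 0.0
-0.12 0  
-0.1 1312 [-0.0884 -0.0007  0.0211] [[-0.097, -0.019, 0.02], [-0.08, 0.019, 0.022]]
-0.08 1992 [-0.0688 -0.0007  0.0212] [[-0.079, -0.029, 0.02], [-0.06, 0.028, 0.047]]
-0.06 2109 [-0.0515 -0.      0.0212] [[-0.06, -0.029, 0.02], [-0.04, 0.029, 0.046]]
-0.04 1993 [-0.0298 -0.0001  0.0211] [[-0.04, -0.019, 0.02], [-0.02, 0.019, 0.022]]
-0.02 2167 [-0.0098 -0.0001  0.0211] [[-0.02, -0.019, 0.02], [-0.0, 0.019, 0.022]]
0.0 2368 [ 0.0101 -0.0001  0.0211] [[0.0, -0.019, 0.02], [0.02, 0.019, 0.022]]
0.02 274 [ 0.0208 -0.0001  0.021 ] [[0.02, -0.019, 0.02], [0.022, 0.019, 0.022]]
0.04 31 [0.0598 0.0171 0.0193] [[0.06, -0.019, 0.016], [0.06, 0.02, 0.022]]
```

```bash
python3 -m handwheel '[[[0,0,0],[0.1,0.008,-0.06],0.4],[[0,0,0],[0,0,0],0.4],[[0,0,0],[0,0,0],1],[[0,0,0],[0,0,0],1],[[0,0,0],[0,0,0],1]]';python3 -m handwheel '[[[0,0,0],[0,0,0],1],[[0,0,0],[0.2,0.016,0],1],[[0,0,0],[0.2,0.016,0],1],[[0,0,0],[0.2,0.016,0],1],[[0,0,0],[0,0,0],1]]';python3 -m handwheel '[[[0,0,0],[0.06,0.005,0],1],[[0,0,0],[0,0,0],1]]'
```

```text
time: 21.65
tool_pos: [0.4756, 0.2546, 0.0393]
ee_rot: [3.142, 0.0, 0.08]
wrist_force: [0.3, 1.2, -0.5]
width: 0.0393
finger_force: 30.0
time: 22.15
tool_pos: [0.5075, 0.257, 0.0393]
ee_rot: [-3.142, -0.001, 0.079]
wrist_force: [0.1, 0.3, -0.4]
width: 0.0393
finger_force: 30.0
time: 22.35
tool_pos: [0.509, 0.2573, 0.0393]
ee_rot: [3.142, -0.0, 0.08]
wrist_force: [-0.0, 0.3, 0.7]
width: 0.0397
finger_force: 30.0
```

```bash
python3 -m handwheel '[[[0,0,0],[0.06,0.005,0],1],[[0,0,0],[0,0,0],1]]';python3 -m handwheel '[[[0,0,0],[0.04,0.003,0],1],[[0,0,0],[0,0,0],1]]'; python3 - <<'E'
from h import *
img,P=cloud('wrist')
s=np.array([.535,.259]);x=np.array([.9968,.08]);y=np.array([-.08,.9968])
q=P[(P[...,2]>.016)&(P[...,2]<.04)];d=q[:,:2]-s;a=np.c_[d@x,d@y,q[:,2]];a=a[abs(a[:,1])<.025]
for lo in np.arange(-.08,.08,.02):
  b=a[(a[:,0]>lo)&(a[:,0]<lo+.02)];print(round(lo,2),len(b),np.median(b,0).round(4) if len(b) else '',np.percentile(b,[2,98],0).round(3).tolist() if len(b) else '')
E
```

```text
time: 22.55
tool_pos: [0.5119, 0.2576, 0.0393]
ee_rot: [3.142, -0.0, 0.08]
wrist_force: [-0.9, 0.0, -0.4]
width: 0.0398
finger_force: 30.0
time: 22.75
tool_pos: [0.5132, 0.2576, 0.0393]
ee_rot: [3.141, 0.001, 0.08]
wrist_force: [-1.8, -0.9, 1.4]
width: 0.0396
finger_force: 30.0
-0.08 12 [-0.0601  0.0086  0.0201] [[-0.061, -0.006, 0.019], [-0.06, 0.017, 0.02]]
-0.06 1538 [-0.0496 -0.0006  0.0211] [[-0.059, -0.019, 0.02], [-0.04, 0.019, 0.022]]
-0.04 1801 [-0.0293  0.      0.0212] [[-0.04, -0.02, 0.02], [-0.02, 0.019, 0.033]]
-0.02 2223 [-0.0112  0.      0.0212] [[-0.02, -0.023, 0.02], [-0.0, 0.023, 0.037]]
0.0 1231 [ 0.0062 -0.0006  0.0211] [[0.0, -0.02, 0.02], [0.019, 0.019, 0.022]]
0.02 417 [ 0.0315 -0.0164  0.0211] [[0.02, -0.02, 0.02], [0.04, 0.019, 0.022]]
0.04 1114 [ 0.0501 -0.0105  0.0211] [[0.041, -0.02, 0.02], [0.06, 0.019, 0.022]]
0.06 1017 [ 0.07   -0.0103  0.0239] [[0.06, -0.019, 0.019], [0.08, 0.019, 0.04]]
```

Panel home and flat. Release it, then lower clip B.

```bash
python3 -m handwheel '[[[0,0,0],[0,0,0],0.5],[[0,0,0],[0,0,0],0.5],[[0,0,0],[0,0,0.4],0.5],[[0,0,0],[0,0,0.8],0.5],[[0,0,0],[0,0,0.8],0.5]]';python3 -m handwheel '[[[0,0,0],[0.5,0.04,0.4],0.5],[[0,0,0],[0.6,0.05,0],0.5],[[0,0,0],[0.6,0.05,-0.3],0.5],[[0,0,0],[0,0,-0.5],0.5],[[0,0,0],[0,0,-0.3],0.5]]';python3 -m handwheel '[[[0,0,0],[0,0,0],0.5],[[0,0,0],[0,0,0],0.5]]'
```

```text
time: 23.3
tool_pos: [0.5131, 0.2573, 0.1393]
ee_rot: [3.141, 0.002, 0.08]
wrist_force: [0.2, 0.5, -0.4]
width: 0.047
finger_force: 0.0
time: 23.8
tool_pos: [0.5986, 0.2642, 0.1017]
ee_rot: [3.141, 0.003, 0.079]
wrist_force: [-0.9, 1.5, 0.1]
width: 0.0468
finger_force: 0.0
time: 24.0
tool_pos: [0.5983, 0.2647, 0.1044]
ee_rot: [3.141, 0.0, 0.08]
wrist_force: [-0.4, -0.2, 0.1]
width: 0.0466
finger_force: 0.0
```

```bash
python3 -m handwheel '[[[0,0,0],[0,0,0],1],[[0,0,0],[0,0,0],1],[[0,0,0],[0,0,0],1],[[0,0,0],[0,0,0],1],[[0,0,0],[0,0,0],1]]';python3 -m handwheel '[[[0,0,0],[-0.18,-0.015,-0.05],1],[[0,0,0],[-0.18,-0.015,-0.06],1],[[0,0,0],[-0.16,-0.013,-0.1],1],[[0,0,0],[-0.15,-0.012,-0.115],1],[[0,0,0],[-0.12,-0.01,-0.14],1]]';python3 -m handwheel '[[[0,0,0],[-0.11,-0.009,-0.15],1],[[0,0,0],[-0.04,0,-0.07],1],[[0,0,0],[0,0,0],1],[[0,0,0],[0,0,0],0.5],[[0,0,0],[0,0,0],0.5]]';python3 -m handwheel '[[[0,0,0],[0,0,0.2],0.5],[[0,0,0],[-0.4,0,0.8],0.36],[[0,0,0],[-0.7,-0.3,0.9],0.36],[[0,0,0],[-0.7,-0.3,0.6],0.36],[[0,0,0],[0,0,0],0.36]]'; python3 look.py w7; python3 - <<'E'
import numpy as np
P=np.load('w7.npz')['P']
s=np.array([.535,.259]);x=np.array([.9968,.08]);y=np.array([-.08,.9968])
q=P[(P[...,2]>.017)&(P[...,2]<.03)];d=q[:,:2]-s;a=np.c_[d@x,d@y,q[:,2]];a=a[(abs(a[:,1])<.03)&(abs(a[:,0])<.065)]
print(np.nanpercentile(a,[1,50,99],0).round(4))
E
```

```text
time: 24.5
tool_pos: [0.5987, 0.265, 0.1048]
ee_rot: [-3.141, -0.001, 0.08]
wrist_force: [-0.3, -0.3, 1.5]
width: 0.0119
finger_force: 30.0
time: 25.0
tool_pos: [0.5619, 0.262, 0.0847]
ee_rot: [-3.14, -0.01, 0.08]
wrist_force: [2.3, 0.7, 7.3]
width: 0.0114
finger_force: 32.2
time: 25.5
tool_pos: [0.5503, 0.2606, 0.0688]
ee_rot: [3.141, 0.004, 0.08]
wrist_force: [0.2, 1.2, -1.3]
width: 0.0241
finger_force: 0.0
time: 26.0
tool_pos: [0.4666, 0.2333, 0.1951]
ee_rot: [-3.139, -0.009, 0.08]
wrist_force: [0.2, -0.4, 0.2]
width: 0.0598
finger_force: 0.0
26.05 [0.4672 0.2335 0.1921] [-3.14  -0.007  0.08 ] [0.35 0.03 1.51 0.   1.6  1.85]
fin 662 [419.  44.] c [606.  164.9] [27.4 12.6] 3.2 z [0.095 0.1   0.106]
fin 210 [298. 105.] c [553.3 260.4] [14.6 11.5] 4.5 z [0.059 0.073 0.075]
fin 226 [197. 110.] c [541.8 358.9] [11.  11.8] 3.9 z [0.045 0.064 0.066]
board 31483 [300. 112.] c [547.3 259.9] [186.3 275.3] 4.7 z [0.01  0.011 0.012]
panel 2549 [572. 226.] c [439.6 -85.6] [ 39.8 108.3] 4.3 z [0.012 0.014 0.015]
[[-0.0587 -0.0197  0.0193]
 [-0.0045 -0.002   0.0211]
 [ 0.0633  0.0195  0.0231]]
```

View pics/w7.png

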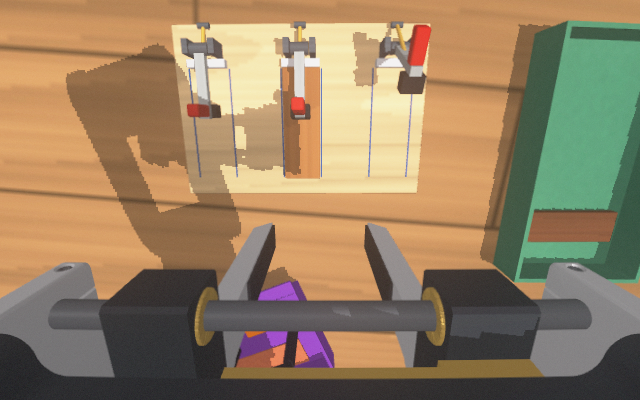

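Station B is done: panel at px (300,120) with the clip resting on it. The second panel is at (572,226).

```bash
python3 -m handwheel '[[[0,0,0.09],[-0.05,-0.5,0],0.36],[[0,0,0.09],[-0.05,-0.6,0],0.36],[[0,0,0.09],[-0.05,-0.6,0],0.36],[[0,0,0.09],[-0.05,-0.6,0],0.36],[[0,0,0.09],[-0.05,-0.6,0],0.36]]';python3 -m handwheel '[[[0,0,0.09],[-0.05,-0.6,0],0.36],[[0,0,0.09],[-0.05,-0.6,0],0.36],[[0,0,0.09],[-0.05,-0.6,0],0.36],[[0,0,0.09],[-0.05,-0.65,-0.4],0.36],[[0,0,0.09],[-0.05,-0.65,-0.5],0.36]]';python3 -m handwheel '[[[0,0,0.089],[-0.04,-0.6,-0.3],0.36],[[0,0,0],[0,0,0],0.36],[[0,0,0],[0,0,0],0.36],[[0,0,0],[0,0,0],0.36]]'; python3 - <<'E'
from h import *
img,P=cloud('wrist')
q=P[(P[...,2]>.009)&(P[...,2]<.022)];q=q[(q[:,0]>.40)&(q[:,0]<.48)&(q[:,1]>-.15)&(q[:,1]<-0.01)]
r=cv2.minAreaRect((q[:,:2]*1000).astype(np.float32));print(len(q),r,robot.get_obs()['tool_pos'])
E
```

```text
time: 26.55
tool_pos: [0.4542, 0.0871, 0.1861]
ee_rot: [-3.139, 0.003, 0.793]
wrist_force: [0.6, -0.1, -0.8]
width: 0.0604
finger_force: 0.0
time: 27.05
tool_pos: [0.4427, -0.0683, 0.1422]
ee_rot: [3.141, -0.0, 1.5]
wrist_force: [0.6, 0.3, 0.1]
width: 0.0603
finger_force: 0.0
time: 27.45
tool_pos: [0.4405, -0.0961, 0.1282]
ee_rot: [-3.141, -0.001, 1.633]
wrist_force: [0.6, -0.0, -0.4]
width: 0.0603
finger_force: 0.0
5214 ((440.422119140625, -86.91473388671875), (53.20590591430664, 138.59625244140625), 11.161094665527344) [ 0.44062183 -0.09599875  0.12855328]
```

```bash
python3 -m handwheel '[[[0,0,0],[0,0.03,-0.5],0.36],[[0,0,0],[0,0,-0.6],0.36],[[0,0,0],[0,0,-0.5],0.36],[[0,0,0],[0,0,-0.2],0.36],[[0,0,0],[0,0,-0.08],0.36]]';python3 -m handwheel '[[[0,0,0],[0,0,0],0.36],[[0,0,0],[0,0,0],0.36]]'
```

```text
time: 28.0
tool_pos: [0.4399, -0.0944, 0.0337]
ee_rot: [-3.141, -0.001, 1.635]
wrist_force: [-0.0, -0.3, 0.5]
width: 0.0602
finger_force: 0.0
time: 28.2
tool_pos: [0.4412, -0.0955, 0.0357]
ee_rot: [3.139, 0.001, 1.634]
wrist_force: [0.3, 0.3, -0.6]
width: 0.0602
finger_force: 0.0
```

```bash
python3 -m handwheel '[[[0,0,0],[-0.02,0.02,-0.09],0.36],[[0,0,0],[0,0,0],1],[[0,0,0],[0,0,0],1],[[0,0,0],[0,0,0],1],[[0,0,0],[0,0,0],1]]';python3 -m handwheel '[[[0,0,0],[0,0,0],1],[[0,0,0],[0,0,0.3],1],[[0,0,0],[0,0,0.7],1],[[0,0,0],[0,0,0.8],1],[[0,0,0],[0,0,0.8],1]]'
```

```text
time: 28.7
tool_pos: [0.4392, -0.0944, 0.0303]
ee_rot: [3.141, 0.0, 1.633]
wrist_force: [-1.8, -0.1, 4.8]
width: 0.0399
finger_force: 30.4
time: 29.2
tool_pos: [0.4385, -0.094, 0.1601]
ee_rot: [-3.14, -0.001, 1.634]
wrist_force: [0.4, -0.1, 0.0]
width: 0.0393
finger_force: 30.0
```

```bash
python3 -m handwheel '[[[0,0,-0.09],[0.09,0.4,0.2],1],[[0,0,-0.09],[0.09,0.45,0],1],[[0,0,-0.09],[0.09,0.45,0],1],[[0,0,-0.09],[0.09,0.45,0],1],[[0,0,-0.09],[0.09,0.45,0],1]]';python3 -m handwheel '[[[0,0,-0.09],[0.09,0.45,0],1],[[0,0,-0.09],[0.09,0.45,0],1],[[0,0,-0.09],[0.09,0.45,0],1],[[0,0,-0.09],[0.09,0.45,0],1],[[0,0,-0.09],[0.1,0.45,0],1]]';python3 -m handwheel '[[[0,0,-0.089],[0.09,0.53,-0.4],1],[[0,0,0],[0,0,-0.5],1],[[0,0,0],[0,0,-0.3],1],[[0,0,0],[0,0,0],1],[[0,0,0],[0,0,0],1]]'
cat > pa.py <<'E'
from h import *
img,P=cloud('wrist');o=robot.get_obs()
s=np.array([.5431,.1596]);x=np.array([.9968,.08]);y=np.array([-.08,.9968]);t=o['tool_pos']
print(o['time'],t.round(4),'tcp rel',((t[:2]-s)@x).round(4),((t[:2]-s)@y).round(4))
zl=max(.017,t[2]-.035);q=P[(P[...,2]>zl)&(P[...,2]<t[2]-.008)];d=q[:,:2]-s;a=np.c_[d@x,d@y,q[:,2]];a=a[abs(a[:,1])<.0225]
for lo in np.arange(-.12,.08,.02):
  b=a[(a[:,0]>lo)&(a[:,0]<lo+.02)]
  if len(b): print(round(lo,2),len(b),np.median(b,0).round(4),np.percentile(b,[2,98],0).round(3).tolist())
E
python3 pa.py
```

```text
time: 29.7
tool_pos: [0.4615, 0.0168, 0.169]
ee_rot: [-3.141, -0.0, 0.921]
wrist_force: [-0.3, -0.1, 0.4]
width: 0.0397
finger_force: 29.9
time: 30.2
tool_pos: [0.4844, 0.1293, 0.1689]
ee_rot: [-3.141, 0.001, 0.214]
wrist_force: [0.1, 0.1, -0.4]
width: 0.0397
finger_force: 29.9
time: 30.7
tool_pos: [0.4889, 0.1548, 0.1094]
ee_rot: [-3.142, 0.001, 0.08]
wrist_force: [0.3, 0.2, 0.2]
width: 0.0398
finger_force: 30.0
30.75 [0.4895 0.1548 0.1103] tcp rel -0.0538 -0.0005
-0.1 1281 [-0.0881 -0.0015  0.0932] [[-0.096, -0.021, 0.092], [-0.08, 0.017, 0.094]]
-0.08 1688 [-0.0697 -0.0015  0.0932] [[-0.08, -0.021, 0.092], [-0.06, 0.018, 0.094]]
-0.06 2016 [-0.0495 -0.0009  0.0933] [[-0.06, -0.021, 0.092], [-0.04, 0.02, 0.1]]
-0.04 2017 [-0.0298 -0.0009  0.0932] [[-0.04, -0.02, 0.092], [-0.02, 0.018, 0.095]]
-0.02 2206 [-0.0097 -0.0003  0.0932] [[-0.02, -0.02, 0.092], [-0.0, 0.018, 0.094]]
0.0 2405 [ 0.0102 -0.0004  0.0932] [[0.0, -0.019, 0.092], [0.02, 0.019, 0.095]]
0.02 1097 [ 0.032  -0.0004  0.0884] [[0.02, -0.017, 0.084], [0.04, 0.016, 0.094]]
0.04 1052 [0.0496 0.     0.0948] [[0.04, -0.009, 0.082], [0.059, 0.009, 0.1]]
0.06 357 [0.0631 0.     0.1009] [[0.06, -0.006, 0.098], [0.077, 0.006, 0.102]]
```

```bash
python3 -m handwheel '[[[0,0,0],[0,0.01,-0.5],1],[[0,0,0],[0,0,-0.5],1],[[0,0,0],[0,0,-0.3],1],[[0,0,0],[0,0,-0.1],1],[[0,0,0],[0,0,0],1]]';python3 -m handwheel '[[[0,0,0],[0,0,0],0.45],[[0,0,0],[0,0,0],0.45],[[0,0,0],[0,0,0],0.45]]'
```

```text
time: 31.25
tool_pos: [0.4893, 0.1552, 0.0401]
ee_rot: [-3.142, -0.0, 0.08]
wrist_force: [1.2, 0.3, -0.3]
width: 0.0398
finger_force: 30.0
time: 31.55
tool_pos: [0.4898, 0.1554, 0.0409]
ee_rot: [-3.141, -0.002, 0.08]
wrist_force: [-0.4, 0.1, -0.5]
width: 0.0514
finger_force: 0.0
```

```bash
python3 -m handwheel '[[[0,0,0],[0,0,-0.03],0.45],[[0,0,0],[0,0,0],1],[[0,0,0],[0,0,0],1],[[0,0,0],[0,0,0],1],[[0,0,0],[0,0,0],1]]';python3 -m handwheel '[[[0,0,0],[0.2,0.016,0],1],[[0,0,0],[0.2,0.016,0],1],[[0,0,0],[0.2,0.016,0],1],[[0,0,0],[0.06,0.005,0],1],[[0,0,0],[0,0,0],1]]'; python3 pa.py
```

```text
time: 32.05
tool_pos: [0.4889, 0.1553, 0.0382]
ee_rot: [3.141, 0.0, 0.08]
wrist_force: [0.6, 0.3, 0.1]
width: 0.0393
finger_force: 30.0
time: 32.55
tool_pos: [0.523, 0.1579, 0.0382]
ee_rot: [3.141, -0.001, 0.08]
wrist_force: [-0.6, -1.0, 0.4]
width: 0.0398
finger_force: 30.0
32.6 [0.5226 0.1579 0.0382] tcp rel -0.0206 -0.0
-0.08 153 [-0.061  -0.0017  0.021 ] [[-0.063, -0.02, 0.02], [-0.06, 0.018, 0.022]]
-0.06 1560 [-0.0498 -0.0011  0.0211] [[-0.06, -0.02, 0.02], [-0.04, 0.018, 0.022]]
-0.04 1754 [-0.0296 -0.0011  0.0211] [[-0.04, -0.02, 0.02], [-0.02, 0.018, 0.023]]
-0.02 1992 [-0.0101 -0.0005  0.0212] [[-0.02, -0.021, 0.02], [-0.0, 0.02, 0.028]]
0.0 1196 [ 0.0061 -0.0011  0.0211] [[0.0, -0.02, 0.02], [0.019, 0.019, 0.022]]
0.02 407 [ 0.0316 -0.0164  0.021 ] [[0.021, -0.02, 0.02], [0.04, 0.02, 0.022]]
0.04 975 [ 0.049  -0.0103  0.0211] [[0.041, -0.02, 0.02], [0.057, 0.02, 0.023]]
0.06 513 [ 0.0644 -0.0111  0.0212] [[0.06, -0.02, 0.02], [0.07, 0.02, 0.029]]
```

```bash
python3 -m handwheel '[[[0,0,0],[0.05,0.004,0],1],[[0,0,0],[0.03,0.002,0],1],[[0,0,0],[0,0,0],1]]';python3 -m handwheel '[[[0,0,0],[0,0,0],0.5],[[0,0,0],[0,0,0],0.5],[[0,0,0],[0,0,0.4],0.5],[[0,0,0],[0,0,0.8],0.5],[[0,0,0],[0,0,0.8],0.5]]';python3 -m handwheel '[[[0,0,0],[0.5,0.04,0.4],0.5],[[0,0,0],[0.6,0.05,0],0.5],[[0,0,0],[0.5,0.04,-0.3],0.5],[[0,0,0],[0,0,-0.5],0.5],[[0,0,0],[0,0,-0.27],0.5]]';python3 -m handwheel '[[[0,0,0],[0,0,0],0.5],[[0,0,0],[0,0,0],0.5]]'
```

```text
time: 32.9
tool_pos: [0.5256, 0.1582, 0.0382]
ee_rot: [3.142, 0.001, 0.08]
wrist_force: [-2.3, -0.8, 1.3]
width: 0.0394
finger_force: 30.0
time: 33.4
tool_pos: [0.5252, 0.158, 0.1382]
ee_rot: [3.141, 0.002, 0.08]
wrist_force: [1.0, 0.3, 0.1]
width: 0.0471
finger_force: 0.0
time: 33.9
tool_pos: [0.6055, 0.1644, 0.102]
ee_rot: [3.141, 0.003, 0.08]
wrist_force: [0.0, -0.0, -1.0]
width: 0.0469
finger_force: 0.0
time: 34.1
tool_pos: [0.6056, 0.1647, 0.1048]
ee_rot: [3.141, 0.0, 0.08]
wrist_force: [0.0, -0.0, -0.2]
width: 0.0471
finger_force: 0.0
```

```bash
python3 -m handwheel '[[[0,0,0],[0,0,0],1],[[0,0,0],[0,0,0],1],[[0,0,0],[0,0,0],1],[[0,0,0],[0,0,0],1],[[0,0,0],[0,0,0],1]]';python3 -m handwheel '[[[0,0,0],[-0.18,-0.015,-0.05],1],[[0,0,0],[-0.18,-0.015,-0.06],1],[[0,0,0],[-0.16,-0.013,-0.1],1],[[0,0,0],[-0.15,-0.012,-0.115],1],[[0,0,0],[-0.12,-0.01,-0.14],1]]';python3 -m handwheel '[[[0,0,0],[-0.11,-0.009,-0.15],1],[[0,0,0],[-0.04,0,-0.07],1],[[0,0,0],[0,0,0],1],[[0,0,0],[0,0,0],0.5],[[0,0,0],[0,0,0],0.5]]';python3 -m handwheel '[[[0,0,0],[0,0,0.2],0.5],[[0,0,0],[-0.4,0,0.8],0.5],[[0,0,0],[-0.7,-0.5,0.9],0.5],[[0,0,0],[-0.7,-0.7,0.9],0.5],[[0,0,0],[0,-0.9,0.9],0.5]]';python3 -m handwheel '[[[0,0,0],[0,-0.9,0.9],0.5],[[0,0,0],[0,-0.9,0.9],0.5],[[0,0,0],[0,0,0.8],0.5],[[0,0,0],[0,0,0],0.5],[[0,0,0],[0,0,0],0.5]]'; python3 look.py w8
```

```text
time: 34.6
tool_pos: [0.606, 0.1653, 0.1052]
ee_rot: [-3.14, -0.001, 0.08]
wrist_force: [0.7, 0.1, 1.8]
width: 0.0117
finger_force: 30.0
time: 35.1
tool_pos: [0.5692, 0.1622, 0.0847]
ee_rot: [-3.14, -0.01, 0.08]
wrist_force: [2.7, 1.3, 5.6]
width: 0.0116
finger_force: 32.2
time: 35.6
tool_pos: [0.5576, 0.1605, 0.0692]
ee_rot: [3.141, 0.004, 0.08]
wrist_force: [-0.2, 0.4, 0.5]
width: 0.0243
finger_force: 0.0
time: 36.1
tool_pos: [0.4815, 0.0796, 0.2271]
ee_rot: [-3.141, 0.002, 0.083]
wrist_force: [0.9, -0.5, -0.4]
width: 0.047
finger_force: 0.0
time: 36.6
tool_pos: [0.4848, 0.0084, 0.3376]
ee_rot: [3.141, -0.002, 0.079]
wrist_force: [0.0, 0.2, -0.9]
width: 0.0472
finger_force: 0.0
36.65 [0.4844 0.0087 0.3359] [-3.142e+00  1.000e-03  8.000e-02] [-0.1  -0.06  1.31 -0.    1.89  1.39]
fin 107 [217. 109.] c [562.7 160. ] [13.3  9.5] 4.6 z [0.051 0.072 0.075]
fin 139 [147. 109.] c [554.4 260.2] [12.1 13.3] 87.8 z [0.051 0.071 0.075]
fin 153 [ 85. 113.] c [542.4 359.1] [10.  12.9] 3.9 z [0.04  0.059 0.066]
board 13460 [165. 113.] c [547.4 260.5] [184.4 275.9] 4.9 z [0.01  0.011 0.013]
```

View pics/w8.png

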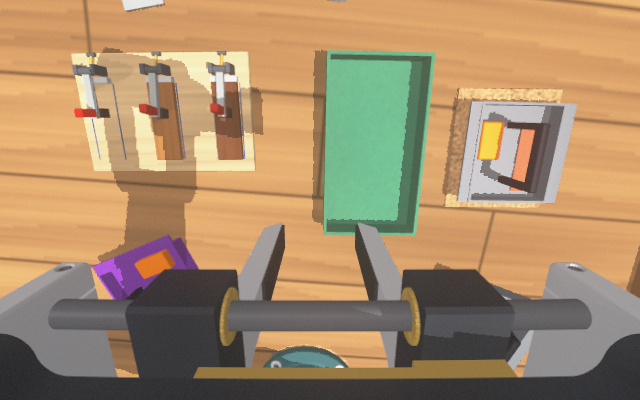

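Both panels are clipped at px (165,120) and (229,115), and the box is empty. The tray is on the mat at about (515,150), so I'll measure it from closer.

```bash
python3 -m handwheel '[[[0,0,0],[-0.1,-0.8,-0.1],0.5],[[0,0,0],[-0.1,-1,-0.2],0.5],[[0,0,0],[-0.1,-1,-0.2],0.5],[[0,0,0],[-0.1,-1,-0.2],0.5],[[0,0,0],[-0.1,-1,0],0.5]]';python3 -m handwheel '[[[0,0,0],[0,-1,0],0.5],[[0,0,0],[0,-0.4,0],0.5],[[0,0,0],[0,0,0],0.5],[[0,0,0],[0,0,0],0.5]]'; python3 look.py w9; python3 - <<'E'
import numpy as np,cv2
d=np.load('w9.npz');P=d['P'];i=d['img']
m=(P[...,2]>.07)&(P[...,2]<.1)&(P[...,0]>.42)&(P[...,0]<.65)&(i.max(2)<110)
q=P[m];r=cv2.minAreaRect((q[:,:2]*1000).astype(np.float32));print(len(q),r,np.percentile(q,[2,50,98],0).round(4).tolist())
E
```

```text
time: 37.15
tool_pos: [0.4585, -0.2278, 0.2979]
ee_rot: [-3.137, 0.006, 0.081]
wrist_force: [0.8, 0.6, 0.5]
width: 0.0471
finger_force: 0.0
time: 37.55
tool_pos: [0.4601, -0.2962, 0.3007]
ee_rot: [-3.139, 0.002, 0.081]
wrist_force: [0.1, 0.7, 0.8]
width: 0.0473
finger_force: 0.0
37.6 [ 0.4603 -0.2957  0.3013] [-3.14e+00  1.00e-03  8.20e-02] [-0.68  0.08  1.24  0.    1.82  0.81]
board 3233 [26. 83.] c [555.4 165.1] [185.4  89.6] 4.2 z [0.009 0.011 0.015]
603 ((530.1646728515625, -302.2191162109375), (97.68849182128906, 11.482213973999023), 3.670689344406128) [[0.4833, -0.3092, 0.0821], [0.5312, -0.301, 0.0848], [0.5774, -0.2946, 0.0867]]
```

View pics/w9.png

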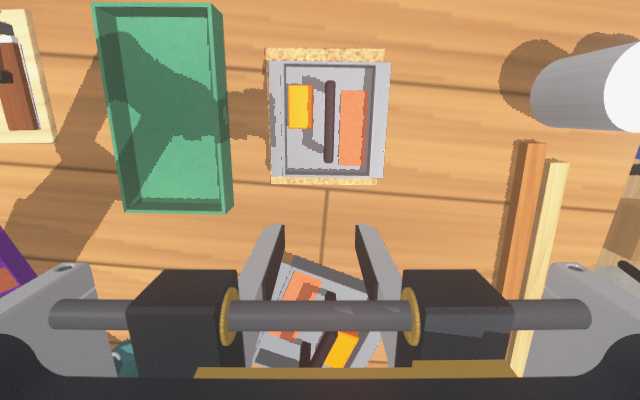

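The tray hasn't moved: handle at (0.530,-0.302), px (330,122). I'll grasp it.

```bash
python3 -m handwheel '[[[0,0,-0.011],[0.5,-0.06,-0.8],0.5],[[0,0,0],[0.5,-0.06,-0.8],0.5],[[0,0,0],[0.4,0,-0.8],0.5],[[0,0,0],[0,0,-0.8],0.5],[[0,0,0],[0,0,-0.5],0.5]]';python3 -m handwheel '[[[0,0,0],[0,0,-0.3],0.5],[[0,0,0],[0,0,-0.2],0.5],[[0,0,0],[0,0,0],0.5],[[0,0,0],[0,0,0],0.5]]'
```

```text
time: 38.1
tool_pos: [0.5298, -0.2997, 0.1133]
ee_rot: [-3.138, 0.004, 0.067]
wrist_force: [-0.9, -0.1, -0.4]
width: 0.0471
finger_force: 0.0
time: 38.5
tool_pos: [0.531, -0.3036, 0.0939]
ee_rot: [3.14, -0.002, 0.063]
wrist_force: [0.7, 0.2, 0.5]
width: 0.0467
finger_force: 0.0
```

```bash
python3 -m handwheel '[[[0,0,0],[0,0.03,-0.22],0.5],[[0,0,0],[0,0,0],1],[[0,0,0],[0,0,0],1],[[0,0,0],[0,0,0],1],[[0,0,0],[0,0,0],1]]';python3 -m handwheel '[[[0,0,0],[0,0,0],1],[[0,0,0],[0,0,0.3],1],[[0,0,0],[0,0,0.6],1],[[0,0,0],[0,0,0.8],1],[[0,0,0],[0,0,0.6],1]]'
```

```text
time: 39.0
tool_pos: [0.5302, -0.3022, 0.0814]
ee_rot: [3.141, -0.0, 0.063]
wrist_force: [0.2, -0.1, -0.1]
width: 0.0183
finger_force: 0.0
time: 39.5
tool_pos: [0.5303, -0.3021, 0.1989]
ee_rot: [3.14, -0.001, 0.063]
wrist_force: [0.8, 0.2, -2.3]
width: 0.0118
finger_force: 30.0
```

```bash
python3 - <<'E'
import numpy as np,cv2
for n in('w8','w9','w3'):
    d=np.load(n+'.npz');P=d['P'];h=cv2.cvtColor(d['img'],cv2.COLOR_RGB2HSV)
    g=(h[...,0]>55)&(h[...,0]<95)&(h[...,1]>60)&(P[...,1]>-.18)&(P[...,1]<.04)&(P[...,0]>.34)
    q=P[g&(P[...,2]>.041)&(P[...,2]<.049)];f=P[g&(P[...,2]<.008)&(P[...,2]>.002)]
    for k in(q,f):print(n,len(k),cv2.minAreaRect((k[:,:2]*1000).astype(np.float32)))
E
```

```text
w8 1811 ((519.34033203125, -74.63844299316406), (279.9893493652344, 153.96533203125), 3.553253412246704)
w8 14070 ((519.3253173828125, -75.72422790527344), (271.2510681152344, 144.67027282714844), 3.292550563812256)
w9 2726 ((519.8399047851562, -74.7981948852539), (279.2375793457031, 156.11033630371094), 3.5264642238616943)
w9 16329 ((520.9149169921875, -76.5810775756836), (276.1202697753906, 151.73695373535156), 3.4523210525512695)
w3 2538 ((519.4990844726562, -74.53755187988281), (279.4428405761719, 156.02915954589844), 3.618489980697632)
w3 10729 ((518.895751953125, -72.6657485961914), (272.443359375, 151.66030883789062), 3.301237106323242)
```

```bash
python3 -m handwheel '[[[0,0,0],[-0.05,0.5,0],1],[[0,0,0],[-0.05,0.8,0],1],[[0,0,0],[-0.05,0.9,0],1],[[0,0,0],[-0.05,0.9,0],1],[[0,0,0],[0,0.8,0],1]]';python3 -m handwheel '[[[0,0,0],[0,0.62,0],1],[[0,0,0],[0,0,0],1],[[0,0,0],[0,0,0],1],[[0,0,0],[0,0,-0.5],1],[[0,0,0],[0,0,0],1]]'
python3 -m handwheel '[[[0,0,0],[0,0,0],1],[[0,0,0],[0,0,0],1]]'
```

```text
time: 40.0
tool_pos: [0.5194, -0.105, 0.1967]
ee_rot: [-3.141, -0.0, 0.063]
wrist_force: [0.9, 0.6, -2.9]
width: 0.0113
finger_force: 30.0
time: 40.5
tool_pos: [0.5181, -0.0766, 0.1679]
ee_rot: [-3.14, 0.007, 0.061]
wrist_force: [-0.9, 0.0, -3.0]
width: 0.0114
finger_force: 30.0
time: 40.7
tool_pos: [0.5206, -0.0769, 0.172]
ee_rot: [3.141, -0.001, 0.061]
wrist_force: [-0.2, -0.2, -2.8]
width: 0.0118
finger_force: 30.0
```

```bash
python3 -m handwheel '[[[0,0,0],[0,0.045,-0.3],1],[[0,0,0],[0,0,-0.4],1],[[0,0,0],[0,0,-0.35],1],[[0,0,0],[0,0,-0.2],1],[[0,0,0],[0,0,-0.1],1]]';python3 -m handwheel '[[[0,0,0],[0,0,0],1],[[0,0,0],[0,0,0],1]]'
```

```text
time: 41.2
tool_pos: [0.5194, -0.0735, 0.1021]
ee_rot: [-3.141, 0.002, 0.063]
wrist_force: [-1.1, 0.5, -2.5]
width: 0.0116
finger_force: 30.0
time: 41.4
tool_pos: [0.5207, -0.0739, 0.1043]
ee_rot: [3.141, -0.001, 0.063]
wrist_force: [1.0, 0.4, -2.5]
width: 0.012
finger_force: 30.0
```

```bash
python3 -m handwheel '[[[0,0,0],[0,0,-0.06],1],[[0,0,0],[0,0,-0.05],1],[[0,0,0],[0,0,0],1]]';python3 -m handwheel '[[[0,0,0],[0,0,-0.03],1],[[0,0,0],[0,0,0],1]]'
```

```text
time: 41.7
tool_pos: [0.5203, -0.0737, 0.0983]
ee_rot: [3.141, -0.001, 0.063]
wrist_force: [-0.5, -0.6, -2.1]
width: 0.0116
finger_force: 30.0
time: 41.9
tool_pos: [0.5203, -0.0737, 0.0982]
ee_rot: [3.141, -0.001, 0.063]
wrist_force: [-2.1, 0.3, 5.2]
width: 0.0118
finger_force: 30.0
```

Seated at 0.098, as expected. Release, rise and check.

```bash
python3 -m handwheel '[[[0,0,0],[0,0,0.02],0.5],[[0,0,0],[0,0,0],0.5],[[0,0,0],[0,0,0],0.5],[[0,0,0],[0,0,0.3],0.5],[[0,0,0],[0,0,0.9],0.5]]';python3 -m handwheel '[[[0,0,0],[-0.4,0.3,0.9],0.5],[[0,0,0],[-0.6,0.6,0.9],0.5],[[0,0,0],[-0.3,0.6,0.9],0.5],[[0,0,0],[0,0,0.9],0.5],[[0,0,0],[0,0,0.9],0.5]]';python3 -m handwheel '[[[0,0,0],[0,0,0],0.5],[[0,0,0],[0,0,0],0.5],[[0,0,0],[0,0,0],0.5]]';python3 look.py w10|grep -v panel;python3 - <<'E'
import numpy as np,cv2
d=np.load('w10.npz');P=d['P'];i=d['img']
m=(P[...,2]>.085)&(P[...,2]<.115)&(P[...,0]>.42)&(P[...,0]<.65)&(i.max(2)<110)&(P[...,1]<0)
q=P[m];r=cv2.minAreaRect((q[:,:2]*1000).astype(np.float32));print('handle',len(q),r,np.percentile(q,[2,50,98],0).round(4).tolist())
for s in((.5431,.1596),(.535,.259)):
  x=np.array([.9968,.08]);y=np.array([-.08,.9968])
  q=P[(P[...,2]>.017)&(P[...,2]<.025)];e=q[:,:2]-s;a=np.c_[e@x,e@y,q[:,2]];a=a[(abs(a[:,1])<.03)&(a[:,0]<.03)&(a[:,0]>-.09)]
  print(np.percentile(a,[1,50,99],0).round(4).tolist())
E
```

```text
time: 42.4
tool_pos: [0.5168, -0.0729, 0.1526]
ee_rot: [-3.138, 0.011, 0.063]
wrist_force: [0.2, -0.5, -0.4]
width: 0.0457
finger_force: 0.0
time: 42.9
tool_pos: [0.4623, -0.0073, 0.3696]
ee_rot: [3.141, -0.001, 0.064]
wrist_force: [1.0, -0.6, 1.6]
width: 0.0467
finger_force: 0.0
time: 43.2
tool_pos: [0.4628, -0.0082, 0.3658]
ee_rot: [-3.141, 0.003, 0.063]
wrist_force: [0.0, -0.4, -0.3]
width: 0.0469
finger_force: 0.0
43.25 [ 0.4627 -0.0082  0.3653] [-3.141  0.004  0.063] [-0.14 -0.09  1.28 -0.    1.95  1.37]
fin 110 [211.  94.] c [562.3 161.8] [15.6 14.8] 87.1 z [0.05  0.072 0.075]
fin 128 [145.  96.] c [553.7 259.8] [12.2 12.9] 2.8 z [0.05  0.072 0.075]
fin 147 [ 86. 101.] c [541.8 359.3] [10.6 14.2] 5.5 z [0.04  0.058 0.066]
board 12418 [163. 101.] c [547.9 259.9] [185.7 275.6] 4.6 z [0.01  0.011 0.013]
handle 603 ((520.40283203125, -73.69295501708984), (98.08820343017578, 11.247095108032227), 3.4550580978393555) [[0.474, -0.0803, 0.0901], [0.5235, -0.0725, 0.1017], [0.5678, -0.066, 0.1035]]
[[-0.0584, -0.0204, 0.0186], [-0.0202, -0.0029, 0.0212], [0.0286, 0.0189, 0.0234]]
[[-0.0588, -0.021, 0.018], [-0.0204, -0.0041, 0.0212], [0.029, 0.0192, 0.0236]]
```

View pics/w10.png

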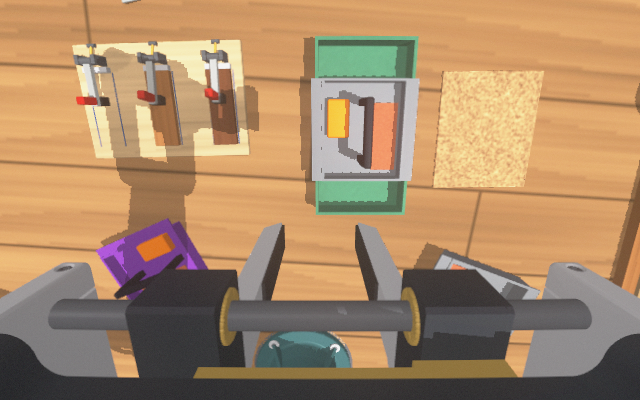

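The tray is nested level in the box (px (365,130)), both panels are home under lowered clips, and the arm is clear, so I'm handing in.

```bash
python3 -c "
from bench import robot
print(robot.close_job())"
```

```text
the job is handed in; nothing more can be done
None
```

Both panels found in the box are home under lowered clips at stations A and B, the tray is nested level back in the box, and the job is handed in at about 43 s; no verdict came back.

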